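# Lock the spice mill's grind setting with the holding key and lock ring

### The arm

A 6-joint arm with a two-finger parallel gripper is mounted at the origin on a cart in front of the work surface, level with it; the furniture and walls round the work are solid. World frame = base frame: x ahead of the robot, y to its left, z up, the work surface at z = 0. Lengths are in m, angles in rad, forces in N, time in s.
With the tool pointing down it reaches from about 0.425 to 0.95 m from the base axis. Payload 3.5 kg.
Tool frame: the origin (TCP) lies at the very end of the fingers, on their centre line; the grasp point (between the pads) lies 19 mm behind it; y points along the fingers, z is the direction in which the jaws open and shut, and the axes are right-handed (so a half turn about y gives the same grasp; the last joint's range is limited). The gripper opens to 85 mm and grips with 20 to 120 N. Pads are 22 mm wide; open, the fingers measure 114 mm over their backs; the gripper's body (76 mm by 85 mm) begins 54 mm behind the grasp point. The pads swing forward as they close: fully open they stand 13 mm farther back than shut.
Start: joints at [1.189, 0.286, 1.577, -0, 1.279, -0.15], TCP at [0.155, 0.657, 0.231] pointing down, gripper open.
Joint ranges: [-2.77, 2.77], [-0.9, 2.22], [0.21, 2.48], [-1.53, 4.67], [0.24, 2.81], [-2.84, 2.84]. Speed limits (rad/s): [2.79, 2.79, 3.14, 3.14, 3.14, 3.14].

### API

Orientations are given as a unit quaternion [x, y, z, w].
In Python, from plant import ctrl, cams gives the robot as it stands.
- The arm moves only by the tool play_rows, never from a script. Its argument "steps" is a list of rows, each an object of numbers: "claw": the finger opening in cm, from 0 to 8.54; "tx", "ty", "tz": the shift along the tool's x, y, z in cm; "ax", "ay", "az": the turn, a rotation vector about the tool's x, y, z in degrees. A call has 1 to 12 rows; each row is the pose to reach, as a shift and turn from the pose commanded when the call began, along the tool's axes at that moment; what a row does not reach only later rows make up. A row lasts 1/12 s, in which the tool goes at most 41.7 mm and 7.16 degrees, less where a joint would pass 70% of its speed; a pose out of reach is approached as far as the arm can. A call with a gripper value outside its range is refused whole. The fingers move at their own pace and stop on an object; "grip_force" is the grip in N (left out, the last holds). Time passes only in rows, so rows that repeat a pose let the fingers close. It gives the time, the measured TCP pose, the force and the opening at its end, in the units of the state.
- ctrl.get_state(): the state, without advancing time (a new reading comes with each control period).
- cams.read_camera(name): name is "side" or "top"; returns (picture, depth): 480x640x3 uint8, blue, green, red; 480x640 float32, m along the optical axis (not along the pixel's ray), 0 where there is no reading.
- cams.camera_model(name): a dict with "intrinsics" (3x3 intrinsics, pixels), "distortion" ([k1, k2, p1, p2, k3] as OpenCV has them; the pictures are not rectified), "rvec" (rotation vector, rad) and "tvec" (3), from world to camera coordinates, as OpenCV has them. Camera axes: x right, y down, z forward; pixel columns grow to the right and rows downward; lengths in m; the calibration is good to about 2 mm. A picture is of the moment at which its call begins. camera_model takes no time and is no camera call.
- ctrl.sign_off(): hands the job in, once; it reports no verdict.
The state is a dict: "time": time; "qpos": joint angles; "dq": joint speeds; "joint_efforts": joint torques, N m; "eef_pos": TCP position; "tcp_rot": TCP orientation; "contact_force": force on the tool from outside, world axes, zero at the start; "wrist_torque": the same for the moment, N m; "opening": opening from 0.0 (shut) to 1.0 (fully open).
Only numpy, scipy, OpenCV 4.12 (cv2) and the standard library are available. Lean on these libraries where they do the work, as an engineer would, in place of code of your own. Each camera call takes 0.05 s, during which the arm holds its last target.

### The job

Lock the grind setting of the spice mill: fit the holding key fully down over the square top of the barrel, with its arm over the barrel's red mark, and swing it clockwise until the arm rests against the stop pin, which brings the barrel to its setting. With the key holding the barrel there, turn the knurled lock ring clockwise until it is firmly tight, feeling for it so that neither the ring is overtightened nor the stop pin strained. Leave the key on the mill and do not disturb the salt shaker and the spice jar.

Things in the scene. Friction and masses are not known exactly. Their poses are not given: they have to be found in the camera images.
- mill: grey bench spice mill screwed to the table: a drum of 45 mm radius (foot flange 58 mm radius), housing top 90 mm above the table. Origin on its vertical axis, at table level; z up. A horn on its -x side carries the stop pin. Barrel and lock ring stand on top, on the same axis. From the table up: lock ring 95 to 117 mm, barrel shoulder (48 mm disc) 117 to 123 mm, square barrel top 123 to 134 mm.
- stop_top (a point): top of the upright black stop pin (12 mm thick) on the mill's horn, 143 mm above the table; in the mill's frame at x -82, y +9 mm. The pin springs from the horn at 87 mm. It is rigid and must not be pushed by the key with more than 20 N.
- barrel (a joint): angle of the barrel in the mill, rad, growing clockwise seen from above; 0 = at its setting (red mark to the mill's -x, key arm against the stop pin to within 0.06 rad, the play of the key). Starts 0.35 to 0.75 short of it. Turns freely (about 0.05 N m) and is dragged along by the ring (about 0.1 N m) unless it is held; it can be carried past the setting if no key holds it.
- barrel_seat (a point): point on the barrel's axis at the top of its shoulder, 123 mm above the table, where the key's underside comes to rest; turns with the barrel, its -x axis points to the red mark. Above it stands the square: 30 mm across flats (sides along this point's x and y), 11 mm high, the last 3.5 mm tapered to 26 mm. The red line on top runs from the middle toward the marked side.
- ring_grip (a point): centre of the knurled steel lock ring (66 mm diameter, 22 mm high), 106 mm above the table. Turns at about 0.1 N m until it meets the housing after an unknown 0.5 to 1.5 rad clockwise relative to the barrel; then 0.18 N m, rising by 2 N m per rad. It stays where it is left, so it can be regrasped: fingers gripping square to the key arm can turn about 0.9 rad to each side before meeting the arm.
- clamp (a joint): wind-up of the lock ring after it has met the housing, rad: 0 = loose; above 0.05 tight (about 0.3 N m while turning), above 0.38 overtightened (about 0.9 N m). With the motion stopped 0.1 to 0.2 N m less is felt (friction carries it); the tool feels it counter-clockwise. Springs back to about 0.09 when a harder pull is released.
- key: loose dark holding key, 0.11 kg, flat on the table: a square head 41.5 mm across and 12 mm high with a through hole 31.5 mm square, and an arm 10 mm wide and 10 mm high from the head along the key's -x, ending in a round eye (18 mm) 113 mm from the origin; red line on the arm's top. Origin at the underside, on the hole's axis; z up; centre of mass 14 mm along the arm. 0.75 mm play a side on the square.
- key_eye (a point): centre of the eye at the end of the key's arm, 104 mm along the key's -x from its origin and 6 mm above its underside
- stop_pin: the same stop pin; origin at its foot, 87 mm above the table
- salt_shaker: glass salt shaker with grey top, 44 mm wide, 90 mm high, bystander; origin at its underside
- spice_jar: glass spice jar with red cap, 45 mm wide, 108 mm high, bystander; origin at its underside
Mind the look-alikes: they are no part of the job. Leave any brown look-alike of the key alone.

How it is judged:
On the way, in this order (a step that is already met when the one before it is completed fails the run):
1. the key is seated on the barrel's square, its arm over the red mark (z of key in the frame of barrel_seat between -0.004 and 0.004 m and horizontal distance between key and barrel_seat below 0.004 m and x of key_eye in the frame of barrel_seat below -0.09 m and value of joint clamp below 0.03 rad), for 0.1 s.
2. the key has swung to the stop pin and the barrel is at its setting, the ring still loose (value of joint barrel between -0.12 and 0.12 rad and value of joint clamp below 0.03 rad), for 0.1 s.
At the end, for the whole second after the job is handed in: the lock ring is tight (clamp above 0.05 rad), the barrel is within 0.12 rad of its setting, and the key still sits fully down on the barrel (within 4 mm, at rest) with its arm toward the stop pin (eye more than 90 mm to the mill's -x) (value of joint clamp above 0.05 rad and value of joint barrel between -0.12 and 0.12 rad and z of key in the frame of barrel_seat between -0.004 and 0.004 m and horizontal distance between key and barrel_seat below 0.004 m and x of key_eye in the frame of mill below -0.09 m and linear speed of key below 0.02 m/s); the robot touches nothing.
It fails at once if the lock ring is overtightened (clamp above 0.38 rad) (value of joint clamp above 0.38 rad).
It fails at once if the key strains the stop pin with more than 20 N (contact force between key and stop_pin above 20 N).
It fails at once if the barrel is carried more than 0.2 rad past its setting (value of joint barrel above 0.2 rad).
It fails at once if the salt shaker or the spice jar is shifted more than 30 mm or knocked over (distance of any of salt_shaker, spice_jar from where it was at the start of the episode above 0.03 m or angle between any of salt_shaker, spice_jar's own z axis and vertical above 0.5 rad).
It also fails if it takes over 72 s, if anything falls off the work surface, if the arm or the gripper's body presses on something with over 40 N, if the wrist force passes 120 N, or if a joint passes its speed limit or range.

## Working session

There is one attempt and no reset: what is moved stays moved. The work goes in short steps, Python scripts to look and compute and a tool call to move; the robot and the scene stay as the last step left them, time stands still between calls to the robot, and variables do not carry over. Pictures are saved under pics/ and viewed, and the job is handed in when it is done.

Besides the shell and the picture viewer there is one more tool, called after "Request:" as a command line: name --argument value ..., lists and objects as JSON in quotes. play_rows: Moves the arm, as the interface text tells. Its arguments: {"type":"object","properties":{"steps":{"type":"array","items":{"type":"object","properties":{"claw":{"type":"number"},"tx":{"type":"number"},"ty":{"type":"number"},"tz":{"type":"number"},"ax":{"type":"number"},"ay":{"type":"number"},"az":{"type":"number"}}}},"grip_force":{"type":"number"}},"required":["steps"]}

```bash
ls; mkdir -p pics; python3 - <<'E'
from plant import ctrl, cams
import cv2
s=ctrl.get_state()
print({k:v for k,v in s.items()})
for n in ("side","top"):
    im,d=cams.read_camera(n); cv2.imwrite(f"pics/{n}0.png",im)
    import numpy as np; np.save(f"pics/{n}0.npy",d)
    m=cams.camera_model(n); print(n,m)
E
```

```text
pics
{'time': 0.0, 'qpos': array([ 1.18901448e+00,  2.87181754e-01,  1.57819903e+00, -2.92432832e-06,
        1.27861894e+00, -1.49964092e-01]), 'dq': array([-0.00145473, -0.00048294, -0.00209167,  0.00138105,  0.00065033,
        0.00090411]), 'joint_efforts': array([-1.28696178e-03, -4.05986059e+01, -2.92620885e+01, -1.66715167e-04,
        5.91122414e-03,  5.22913552e-07]), 'eef_pos': array([0.15477458, 0.65632613, 0.22992454]), 'tcp_rot': array([ 0.70318307, -0.08199885,  0.08155355, -0.70154029]), 'contact_force': array([-0.59826645, -0.48402935, -0.42547153]), 'wrist_torque': array([-0.00515612, -0.01673649, -0.03185232]), 'opening': 1.0019213312742539}
side {'intrinsics': array([[475.12075903,   0.        , 320.64697163],
       [  0.        , 475.12075903, 233.55452018],
       [  0.        ,   0.        ,   1.        ]]), 'distortion': array([-0.08115176,  0.        ,  0.        ,  0.        ,  0.        ]), 'rvec': array([ 2.19361877, -0.56262177,  0.28077672]), 'tvec': array([-0.58416101,  0.19484988,  0.90014576])}
top {'intrinsics': array([[591.76258919,   0.        , 313.96373661],
       [  0.        , 591.76258919, 235.65734232],
       [  0.        ,   0.        ,   1.        ]]), 'distortion': array([-0.07906676,  0.        ,  0.        ,  0.        ,  0.        ]), 'rvec': array([ 2.13534389, -2.14975007,  0.17354648]), 'tvec': array([-0.11159758,  0.58679205,  1.17662669])}
```

View pics/side0.png

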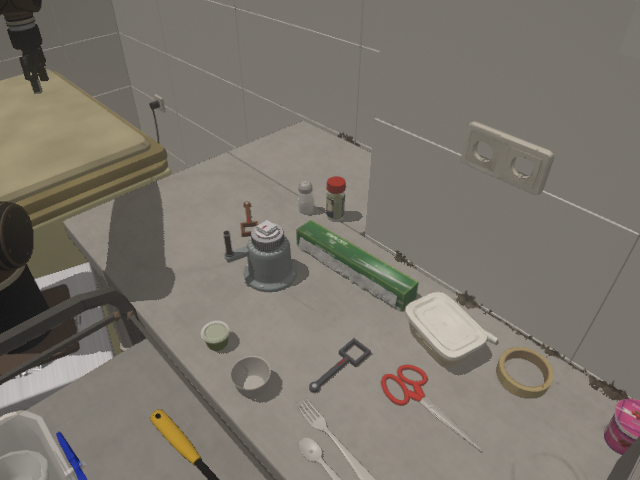

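View pics/top0.png

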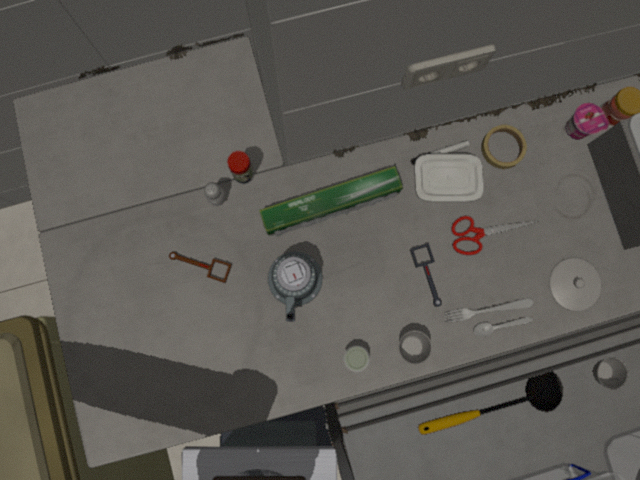

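Side view: mill about (268,250), dark key with head about (354,352) and eye about (314,386), and the brown look-alike about (247,218). Top view: mill (294,275), key head (423,255), eye (437,302), jar (239,165), shaker (214,190). Next I'll zoom in and measure.

```bash
cat > h.py <<'E'
import numpy as np, cv2
from plant import ctrl, cams
from scipy.spatial.transform import Rotation as R
def cam(n):
    m=cams.camera_model(n); return np.array(m["intrinsics"]),np.array(m["distortion"]),cv2.Rodrigues(np.array(m["rvec"]))[0],np.array(m["tvec"])
def ray(n,px):
    K,D,Rm,t=cam(n); u=cv2.undistortPoints(np.array(px,float).reshape(-1,1,2),K,D).reshape(-1,2)
    d=np.c_[u,np.ones(len(u))]@Rm; return -Rm.T@t,d
def onz(n,px,z):
    c,d=ray(n,px); return c+d*((z-c[2])/d[:,2])[:,None]
def proj(n,P):
    K,D,Rm,t=cam(n); return cv2.projectPoints(np.array(P,float).reshape(-1,3),cv2.Rodrigues(Rm)[0],t,K,D)[0].reshape(-1,2)
E
python3 - <<'E'
from h import *
t=cv2.imread("pics/top0.png");s=cv2.imread("pics/side0.png")
def crop(im,x,y,w,h,k): return cv2.resize(im[y:y+h,x:x+w],None,fx=k,fy=k,interpolation=cv2.INTER_CUBIC)
a=crop(t,255,240,80,90,6); b=crop(t,400,235,50,75,7)
cv2.imwrite("pics/ca.png",a);cv2.imwrite("pics/cb.png",b)
cv2.imwrite("pics/cc.png",crop(s,215,190,100,100,6))
print(onz("top",[[294,275]],.134),onz("top",[[423,255],[437,302]],.012),onz("top",[[290,315]],.143))
print(onz("top",[[239,165]],.108),onz("top",[[214,190]],.09))
E
```

```text
[[ 0.49689293 -0.07660813  0.134     ]] [[ 0.54840341 -0.34681077  0.012     ]
 [ 0.44878721 -0.37304287  0.012     ]] [[ 0.42134998 -0.0692278   0.143     ]]
[[0.72044253 0.03388638 0.108     ]] [[0.67377171 0.08597798 0.09      ]]
```

View pics/ca.png

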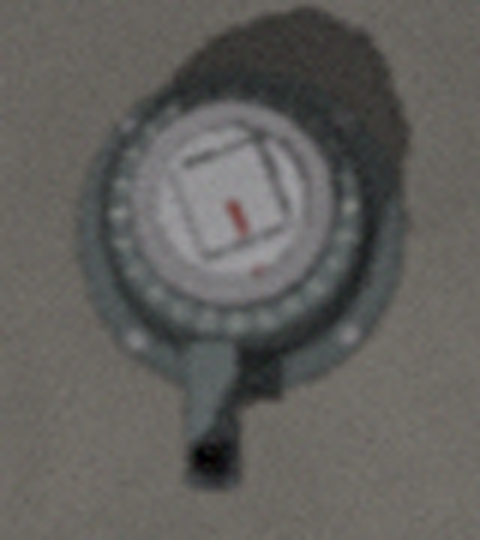

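View pics/cb.png

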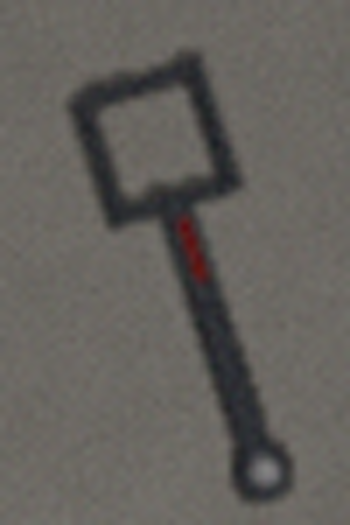

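View pics/cc.png

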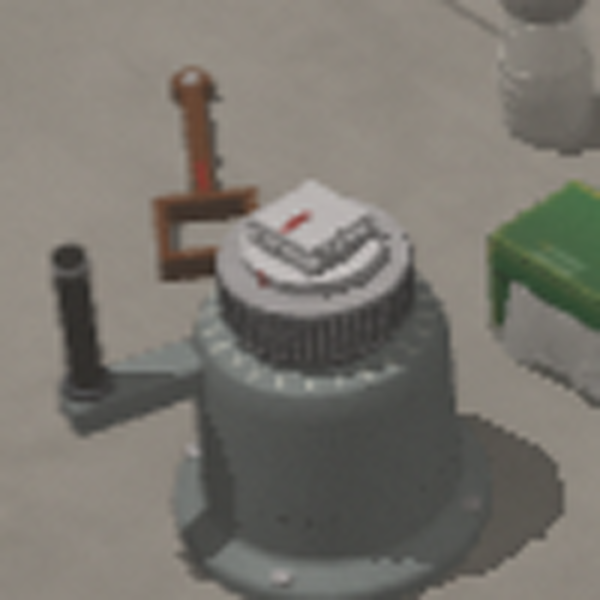

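```bash
python3 - <<'E'
from h import *
t=cv2.imread("pics/top0.png");s=cv2.imread("pics/side0.png")
for n in("top","side"):
    K,D,Rm,tt=cam(n); print(n,"campos",(-Rm.T@tt).round(3))
# key: dark mask + hole
for n,im,(x,y,w,h) in (("top",t,(400,235,50,75)),("side",s,(300,330,80,70))):
    c=im[y:y+h,x:x+w]; k=4
    c=cv2.resize(c,None,fx=k,fy=k,interpolation=cv2.INTER_CUBIC)
    g=c.max(2)
    hsv=cv2.cvtColor(c,cv2.COLOR_BGR2HSV)
    m=((g<75)|((hsv[...,1]>120)&(g>60))).astype(np.uint8)*255
    cs,hi=cv2.findContours(m,cv2.RETR_CCOMP,cv2.CHAIN_APPROX_NONE)
    i=max(range(len(cs)),key=lambda i:cv2.contourArea(cs[i]) if hi[0][i][3]<0 else 0)
    f=lambda p:(np.array(p)+.5)/k-.5+[x,y]
    hol=[j for j in range(len(cs)) if hi[0][j][3]==i and cv2.contourArea(cs[j])>30]
    for j in hol:
        M=cv2.moments(cs[j]); p=f([M['m10']/M['m00'],M['m01']/M['m00']]); print(n,"hole",cv2.contourArea(cs[j])/k/k,p,[onz(n,[p],z)[0].round(4) for z in(.006,.012)])
    P=f(cs[i].reshape(-1,2)); W=onz(n,P,.010)[:,:2]
    hp=np.array([0.5484,-.3468]); far=W[np.argmax(np.linalg.norm(W-hp,axis=1))]; print(n,"tip",far)
    # mid section axis
    ax=(far-hp)/np.linalg.norm(far-hp); u=(W-hp)@ax; v=(W-hp)@np.array([-ax[1],ax[0]])
    mid=[]
    for a in np.arange(.03,.088,.006):
        q=v[(u>a)&(u<a+.006)]; q1=q[q>np.median(q)] ; mid.append((a+.003,(q.max()+q.min())/2,q.max()-q.min()))
    print(np.array(mid).round(4)[:,:3].tolist())
    pf=np.polyfit([m[0] for m in mid],[m[1] for m in mid],1); th=np.arctan2(ax[1],ax[0])+np.arctan(pf[0]); print(n,"arm dir deg",np.degrees(th),"offset at hole",pf[1], 'dir',np.cos(th),np.sin(th))
    cv2.imwrite(f"pics/mask_{n}.png",m)
st=ctrl.get_state(); Rt=R.from_quat(st['tcp_rot']).as_matrix(); print(Rt.round(3))
E
```

```text
top campos [ 0.396 -0.108  1.254]
side campos [ 0.225 -0.786  0.722]
top hole 18.0 [437.40147569 301.86458333] [array([ 0.4493, -0.3752,  0.006 ]), array([ 0.4491, -0.3739,  0.012 ])]
top hole 186.9375 [421.64244121 254.72218043] [array([ 0.5498, -0.3451,  0.006 ]), array([ 0.549 , -0.3439,  0.012 ])]
top tip [ 0.44022243 -0.37448381]
[[0.033, -0.0015, 0.0113], [0.039, -0.0013, 0.0113], [0.045, -0.001, 0.0113], [0.051, -0.0009, 0.0117], [0.057, -0.0007, 0.0117], [0.063, -0.0003, 0.0122], [0.069, -0.0001, 0.0118], [0.075, 0.0002, 0.0118], [0.081, 0.0004, 0.012], [0.087, 0.0007, 0.0117]]
top arm dir deg -163.28173405988258 offset at hole -0.002946823614296778 dir -0.9577308354107533 -0.2876658598155515
side tip [ 0.43697375 -0.38300982]
[[0.033, 0.0038, 0.0046], [0.039, 0.0037, 0.0051], [0.045, 0.0037, 0.0054], [0.051, 0.0036, 0.0053], [0.057, 0.0032, 0.0047], [0.063, 0.0031, 0.005], [0.069, 0.0028, 0.0049], [0.075, 0.0025, 0.0046], [0.081, 0.0023, 0.0049], [0.087, 0.0021, 0.005]]
side arm dir deg -163.91975772597522 offset at hole 0.005076629779856015 dir -0.9608747254872011 -0.2769833242632051
[[ 0.973 -0.001  0.23 ]
 [-0.23  -0.002  0.973]
 [-0.    -1.    -0.002]]
```

```bash
python3 - <<'E'
from h import *
for n in("top","side"):
    print(n,"proj key",proj(n,[[.5498,-.3451,.006],[.4493,-.3752,.006]]).round(1))
    im=cv2.imread(f"pics/{n}0.png"); d=np.load(f"pics/{n}0.npy")
    x,y,w,h=(255,240,80,90) if n=="top" else (215,190,100,100)
    uu,vv=np.meshgrid(np.arange(x,x+w),np.arange(y,y+h)); px=np.c_[uu.ravel(),vv.ravel()]
    c,r=ray(n,px); P=(c+r*d[vv.ravel(),uu.ravel()][:,None])
    top=(P[:,2]>.129)&(P[:,2]<.14)
    Q=P[top]; near=np.linalg.norm(Q[:,:2]-[.497,-.077],axis=1)<.03; Q=Q[near]
    print(n,"square pts",len(Q),Q.mean(0),cv2.minAreaRect((Q[:,:2]*1000).astype(np.float32)))
    ps=px[top][near]; print('px rect',cv2.minAreaRect(ps.astype(np.float32)))
    for lo,hi in((.112,.120),(.120,.126)):
        Q=P[(P[:,2]>lo)&(P[:,2]<hi)]; Q=Q[np.linalg.norm(Q[:,:2]-[.497,-.077],axis=1)<.045]
        print(lo,len(Q),cv2.minEnclosingCircle((Q[:,:2]*1000).astype(np.float32)) if len(Q) else '')
    Q=P[P[:,2]>.137]; print("pin",len(Q),Q.mean(0) if len(Q) else '')
    hsv=cv2.cvtColor(im,cv2.COLOR_BGR2HSV)[vv,uu]; red=((hsv[...,1]>110)&((hsv[...,0]<8)|(hsv[...,0]>172))&(hsv[...,2]>70)).ravel()
    pr=px[red]; print(n,"red",[(tuple(int(v) for v in p),onz(n,[p],.134)[0,:2].round(4).tolist(),im[p[1],p[0]].tolist()) for p in pr][:25])
E
```

```text
top proj key [[421.7 254.7]
 [437.4 301.9]]
top square pts 246 [ 0.50153935 -0.0736729   0.13381684] ((500.51666259765625, -74.06825256347656), (32.64835739135742, 29.634185791015625), 21.69301986694336)
px rect ((292.7241516113281, 273.310302734375), (17.08397102355957, 15.598407745361328), 68.19859313964844)
0.112 425 ((502.0055847167969, -73.67088317871094), 33.60811996459961)
0.12 232 ((500.8116455078125, -71.96268463134766), 32.27315902709961)
pin 76 [ 0.43603844 -0.08017848  0.44827324]
top red [((294, 275), [0.4969, -0.0766], [65, 69, 116])]
side proj key [[355.3 350.9]
 [315.3 386. ]]
side square pts 169 [ 0.49727672 -0.08028573  0.13449211] ((498.3466491699219, -78.20492553710938), (29.581148147583008, 31.42203712463379), 20.95210075378418)
px rect ((265.9999694824219, 226.99996948242188), (12.203404426574707, 17.75040626525879), 56.3099365234375)
0.112 263 ((497.7347717285156, -77.88450622558594), 34.34535217285156)
0.12 133 ((497.6897277832031, -79.85830688476562), 31.985349655151367)
pin 79 [ 0.35192664 -0.3619838   0.37613734]
side red [((247, 217), [0.4758, -0.0315], [57, 70, 118]), ((248, 217), [0.4776, -0.0324], [52, 61, 125]), ((248, 218), [0.4763, -0.0356], [51, 58, 130]), ((249, 218), [0.4781, -0.0366], [53, 67, 115]), ((248, 219), [0.475, -0.0388], [50, 58, 133]), ((249, 219), [0.4768, -0.0398], [50, 66, 115]), ((248, 220), [0.4737, -0.0419], [49, 57, 126]), ((249, 220), [0.4755, -0.0429], [51, 63, 121]), ((248, 221), [0.4724, -0.0451], [51, 64, 118]), ((249, 221), [0.4742, -0.046], [51, 64, 114]), ((264, 226), [0.4944, -0.0758], [79, 82, 147]), ((265, 226), [0.4962, -0.0768], [71, 76, 137]), ((263, 227), [0.4914, -0.0778], [72, 76, 146])]
```

```bash
python3 - <<'E'
from h import *
for n,(x,y,w,h) in (("top",(284,262,22,24)),("side",(256,218,24,20))):
    im=cv2.imread(f"pics/{n}0.png").astype(float)
    c=im[y:y+h,x:x+w]; r=c[...,2]-(c[...,0]+c[...,1])/2
    r=np.clip(r-15,0,None); ys,xs=np.nonzero(r)
    wt=r[ys,xs]; P=np.c_[xs+x,ys+y]; W=onz(n,P,.134)[:,:2]
    if n=="top": k=(P[:,1]<281.5)
    else: k=(P[:,1]<232)
    P,W,wt=P[k],W[k],wt[k]; 
    mu=(W*wt[:,None]).sum(0)/wt.sum(); C=np.cov(W.T,aweights=wt); e,v=np.linalg.eigh(C)
    print(n,len(P),P.tolist(),wt.round().tolist(),mu,np.degrees(np.arctan2(*v[::-1,1])),e)
a=cv2.imread("pics/top0.png")[255:295,275:315]; cv2.imwrite("pics/sq.png",cv2.convertScaleAbs(cv2.resize(a,None,fx=15,fy=15,interpolation=cv2.INTER_CUBIC),alpha=1.4))
g=cv2.imread("pics/top0.png").max(2)[306:324,280:302]; print(g)
E
```

```text
top 15 [[293, 273], [294, 273], [293, 274], [294, 274], [293, 275], [294, 275], [295, 275], [293, 276], [294, 276], [295, 276], [294, 277], [295, 277], [296, 277], [294, 278], [295, 278]] [6.0, 0.0, 25.0, 22.0, 16.0, 34.0, 6.0, 1.0, 28.0, 18.0, 14.0, 22.0, 2.0, 2.0, 22.0] [ 0.49571554 -0.07681543] -156.4652178133846 [9.37804067e-07 8.71904064e-06]
side 21 [[256, 221], [257, 221], [256, 222], [257, 222], [256, 223], [257, 223], [256, 224], [257, 224], [256, 225], [265, 225], [266, 225], [263, 226], [264, 226], [265, 226], [266, 226], [262, 227], [263, 227], [264, 227], [261, 228], [262, 228], [263, 228]] [17.0, 14.0, 24.0, 17.0, 21.0, 16.0, 24.0, 22.0, 12.0, 22.0, 17.0, 22.0, 52.0, 48.0, 9.0, 20.0, 57.0, 44.0, 6.0, 32.0, 12.0] [ 0.49061258 -0.0711504 ] 111.8505411762905 [1.17352857e-05 9.88130851e-05]
[[106 109 102 107 105  94  88  96  97 102  96  85  64  53  47  50  56  58
   69  67  68  75]
 [104 107 111 109 106  93  90  92  99  98  91  79  60  48  54  66  71  87
  102 102 102 101]
 [109 105 104 112 104  88  82  96  98  96  87  60  52  55  69  82 105 103
  109 109 111 109]
 [111 107
[... 686 characters left out ...]
0  14  25  36  57  86 104 111
  105 109 104 104]
 [108 108 103 106 108 100  69  35  19  25  15  20  26  49  62  85 102 106
  106 108 102 107]
 [105 109 109 109 108  92  65  47  35  27  25  20  30  49  57  89 107 108
  105 106 108 103]
 [106 107 107 110 107  92  72  67  55  46  40  40  49  63  65  88 107 109
  107 105 107 103]
 [108 106 108 108 106  93  81  69  66  57  53  51  59  76  74  94 107 108
  104 109 110 107]
 [110 107 112 111 109 106  94  85  84  75  73  72  74  85  95 103 109 110
  105 108 106 108]
 [108 112 108 109 103 102 110 103 107 104 101 104 100 103 103 107 106 105
  102 108 105 109]
 [105 102 107 105 107 109 105 103 112 108 108 106 107 110 104 112 104 106
  109 105 103 106]]
```

View pics/sq.png

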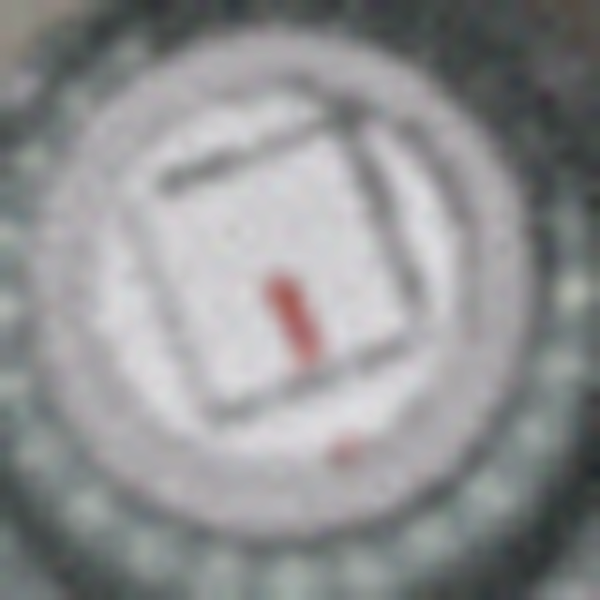

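```bash
cat >> h.py <<'E'
def rel(p,jaw):
    "cm/deg from the current pose to TCP p, pointing down, jaw axis at world angle jaw (deg)"
    s=ctrl.get_state(); R0=R.from_quat(s['tcp_rot']); a=np.radians(jaw)
    z=np.array([np.cos(a),np.sin(a),0]); y=np.array([0,0,-1.]); x=np.cross(y,z)
    Rt=R.from_matrix(np.c_[x,y,z])
    return (R0.inv().apply(np.array(p)-s['eef_pos'])*100).round(2),np.degrees((R0.inv()*Rt).as_rotvec()).round(2)
def st():
    s=ctrl.get_state(); M=R.from_quat(s['tcp_rot']).as_matrix()
    print("t",round(s['time'],2),"p",s['eef_pos'].round(4),"jaw",round(np.degrees(np.arctan2(M[1,2],M[0,2])),2),"tilt",np.degrees(M[2,[0,2]]).round(2),"F",s['contact_force'].round(2),"T",s['wrist_torque'].round(3),"op",round(s['opening'],3),"q",s['qpos'].round(2))
E
python3 - <<'E'
from h import *
print(rel([.45,.40,.24],30),rel([.55,.05,.25],-30),rel([.5153,-.3555,.15],-73.3))
E
```

```text
(array([ 34.62,  -0.97, -18.17]), array([1.200e-01, 4.672e+01, 3.000e-02])) (array([ 52.39,  -1.9 , -49.94]), array([1.0000e-01, 1.0672e+02, 1.0000e-01])) (array([ 58.33,   8.18, -90.19]), array([7.0000e-02, 1.5002e+02, 1.5000e-01]))
```

Request:
play_rows --steps '[{"claw": 4,"tx": 8,"tz": -4,"ay": 7},{"claw": 4,"tx": 11.5,"tz": -6,"ay": 14},{"claw": 4,"tx": 15,"tz": -8,"ay": 21},{"claw": 4,"tx": 18.5,"tz": -10,"ay": 28},{"claw": 4,"tx": 22,"tz": -12,"ay": 35},{"claw": 4,"tx": 25,"tz": -14,"ay": 42},{"claw": 4,"tx": 28.5,"tz": -16,"ay": 49},{"claw": 4,"tx": 32,"tz": -18,"ay": 56},{"claw": 4,"tx": 35,"tz": -20,"ay": 63},{"claw": 4,"tx": 37.5,"tz": -23,"ay": 70},{"claw": 4,"tx": 40,"tz": -26,"ay": 77},{"claw": 4,"tx": 42,"tz": -29.5,"ay": 84}]'

```text
invalid input at $.steps[0]: expected keys claw, tx, ty, tz, ax, ay, az
```

```bash
python3 - <<'E'
from h import *
st(); print(rel([.55,.0,.25],-37),rel([.5153,-.3555,.15],-73.3))
E
```

```text
t 0.1 p [0.1548 0.6564 0.2301] jaw 76.72 tilt [-0.02 -0.12] F [ 0.77 -0.19 -0.31] T [ 0.023  0.029 -0.007] op 1.001 q [ 1.19  0.29  1.58  0.    1.28 -0.15]
(array([ 53.54,  -1.9 , -54.81]), array([1.0000e-01, 1.1372e+02, 1.1000e-01])) (array([ 58.33,   8.18, -90.19]), array([7.0000e-02, 1.5002e+02, 1.5000e-01]))
```

All seven keys are required in every row.

Request:
play_rows --steps '[{"claw": 4,"tx": 4,"ty": 0,"tz": -2,"ax": 0,"ay": 7,"az": 0},{"claw": 4,"tx": 7.5,"ty": 0,"tz": -4,"ax": 0,"ay": 14,"az": 0},{"claw": 4,"tx": 11,"ty": 0,"tz": -6,"ax": 0,"ay": 21,"az": 0},{"claw": 4,"tx": 14.5,"ty": 0,"tz": -8,"ax": 0,"ay": 28,"az": 0},{"claw": 4,"tx": 18,"ty": 0,"tz": -10,"ax": 0,"ay": 35,"az": 0},{"claw": 4,"tx": 21.5,"ty": 0,"tz": -12,"ax": 0,"ay": 42,"az": 0},{"claw": 4,"tx": 25,"ty": 0,"tz": -14,"ax": 0,"ay": 49,"az": 0},{"claw": 4,"tx": 28.5,"ty": 0,"tz": -16,"ax": 0,"ay": 56,"az": 0},{"claw": 4,"tx": 32,"ty": -1,"tz": -18,"ax": 0,"ay": 63,"az": 0},{"claw": 4,"tx": 35,"ty": -1,"tz": -20.5,"ax": 0,"ay": 70,"az": 0},{"claw": 4,"tx": 37.5,"ty": -1,"tz": -23.5,"ax": 0,"ay": 77,"az": 0},{"claw": 4,"tx": 40,"ty": -1,"tz": -26.5,"ax": 0,"ay": 84,"az": 0}]'

```text
time: 1.1
eef_pos: [0.4842, 0.3053, 0.241]
tcp_rot: [-0.466, 0.532, -0.532, 0.465]
contact_force: [0.7, -0.1, 0.0]
opening: 0.465
```

```bash
python3 - <<'E'
from h import *
st(); print(rel([.55,.0,.25],-37),rel([.5153,-.3555,.15],-73.3))
E
```

```text
t 1.1 p [0.4842 0.3053 0.241 ] jaw -7.63 tilt [ 0.01 -0.03] F [ 0.73 -0.1   0.03] T [-0.048  0.015 -0.007] op 0.465 q [0.39 0.05 1.82 0.   1.26 0.52]
(array([29.39, -0.9 , 10.58]), array([2.000e-02, 2.937e+01, 2.000e-02])) (array([65.08,  9.11, 11.86]), array([1.000e-02, 6.567e+01, 3.000e-02]))
```

Request:
play_rows --steps '[{"claw": 4,"tx": 3.5,"ty": 0,"tz": 1.5,"ax": 0,"ay": 5.5,"az": 0},{"claw": 4,"tx": 7,"ty": 0,"tz": 3,"ax": 0,"ay": 11,"az": 0},{"claw": 4,"tx": 11,"ty": 0,"tz": 4.5,"ax": 0,"ay": 16.5,"az": 0},{"claw": 4,"tx": 15,"ty": 0,"tz": 6,"ax": 0,"ay": 22,"az": 0},{"claw": 4,"tx": 19,"ty": -0.5,"tz": 7.5,"ax": 0,"ay": 27.5,"az": 0},{"claw": 4,"tx": 23,"ty": -0.5,"tz": 9,"ax": 0,"ay": 33,"az": 0},{"claw": 4,"tx": 27,"ty": -0.5,"tz": 10,"ax": 0,"ay": 38.5,"az": 0},{"claw": 4,"tx": 31,"ty": -0.5,"tz": 10.5,"ax": 0,"ay": 44,"az": 0},{"claw": 4,"tx": 35,"ty": -0.5,"tz": 11,"ax": 0,"ay": 49.5,"az": 0},{"claw": 4,"tx": 39,"ty": -0.5,"tz": 11.2,"ax": 0,"ay": 55,"az": 0},{"claw": 4,"tx": 43,"ty": -0.5,"tz": 11.4,"ax": 0,"ay": 60.5,"az": 0},{"claw": 4,"tx": 47,"ty": -0.5,"tz": 11.6,"ax": 0,"ay": 65.7,"az": 0}]'

```text
time: 2.1
eef_pos: [0.5382, -0.1756, 0.2459]
tcp_rot: [-0.103, 0.7, -0.699, 0.103]
contact_force: [1.0, 0.5, -0.5]
opening: 0.466
```

```bash
python3 - <<'E'
from h import *
st(); print(rel([.5153,-.3555,.03],-73.3),rel([.5153,-.3555,.003],-73.3))
E
```

```text
t 2.1 p [ 0.5382 -0.1756  0.2459] jaw -73.26 tilt [ 0.03 -0.03] F [ 1.01  0.48 -0.45] T [-0.013 -0.056 -0.008] op 0.466 q [-0.49  0.04  1.83  0.    1.27  0.78]
(array([ 7.36, 21.58, 16.58]), array([0.03, 0.04, 0.03])) (array([ 7.36, 24.28, 16.58]), array([0.03, 0.04, 0.03]))
```

Request:
play_rows --steps '[{"claw": 4,"tx": 2,"ty": 0,"tz": 3.5,"ax": 0,"ay": 0,"az": 0},{"claw": 4,"tx": 3.4,"ty": 0,"tz": 7,"ax": 0,"ay": 0,"az": 0},{"claw": 4,"tx": 5,"ty": 1,"tz": 10.5,"ax": 0,"ay": 0,"az": 0},{"claw": 4,"tx": 6.5,"ty": 3.5,"tz": 13.5,"ax": 0,"ay": 0,"az": 0},{"claw": 4,"tx": 7.36,"ty": 7,"tz": 16,"ax": 0,"ay": 0,"az": 0},{"claw": 4,"tx": 7.36,"ty": 11,"tz": 16.58,"ax": 0,"ay": 0,"az": 0},{"claw": 4,"tx": 7.36,"ty": 15,"tz": 16.58,"ax": 0,"ay": 0,"az": 0},{"claw": 4,"tx": 7.36,"ty": 18.5,"tz": 16.58,"ax": 0,"ay": 0,"az": 0},{"claw": 4,"tx": 7.36,"ty": 20.6,"tz": 16.58,"ax": 0,"ay": 0,"az": 0},{"claw": 4,"tx": 7.36,"ty": 20.6,"tz": 16.58,"ax": 0,"ay": 0,"az": 0}]'

```text
time: 2.93
eef_pos: [0.513, -0.3503, 0.033]
tcp_rot: [-0.107, 0.703, -0.696, 0.101]
contact_force: [-1.0, 0.2, -0.3]
opening: 0.471
```

```bash
python3 - <<'E'
from h import *
st(); print(rel([.5153,-.3555,.003],-73.3))
im,d=cams.read_camera("side"); cv2.imwrite("pics/side1.png",cv2.resize(im[230:430,220:460],None,fx=3,fy=3))
E
```

```text
t 2.93 p [ 0.513  -0.3503  0.033 ] jaw -73.01 tilt [ 0.38 -0.68] F [-0.96  0.19 -0.28] T [0.007 0.065 0.043] op 0.471 q [-0.76  0.41  1.82 -0.    0.93  0.51]
(array([-0.09,  2.99,  0.6 ]), array([0.68, 0.29, 0.39]))
```

View pics/side1.png

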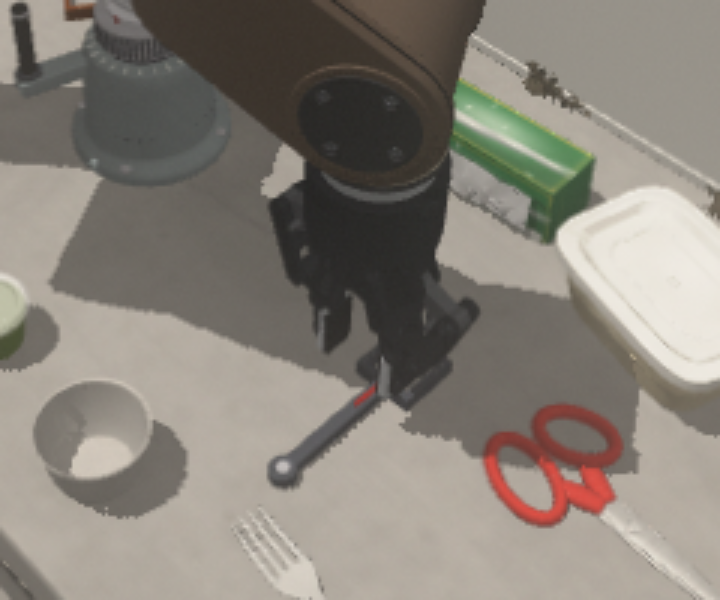

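Request:
play_rows --grip_force 60 --steps '[{"claw": 4,"tx": 0,"ty": 1.8,"tz": 0,"ax": 0,"ay": 0,"az": 0},{"claw": 4,"tx": 0,"ty": 3.3,"tz": 0,"ax": 0,"ay": 0,"az": 0},{"claw": 4,"tx": 0,"ty": 3.6,"tz": 0,"ax": 0,"ay": 0,"az": 0},{"claw": 4,"tx": 0,"ty": 3.6,"tz": 0,"ax": 0,"ay": 0,"az": 0},{"claw": 4,"tx": 0,"ty": 3.6,"tz": 0,"ax": 0,"ay": 0,"az": 0}]'

```text
time: 3.4
eef_pos: [0.5174, -0.354, 0.0051]
tcp_rot: [0.105, -0.699, 0.7, -0.105]
contact_force: [-0.9, 0.5, -0.4]
opening: 0.471
```

```bash
python3 - <<'E'
from h import *
st()
im,d=cams.read_camera("side"); cv2.imwrite("pics/side2.png",cv2.resize(im[300:420,280:420],None,fx=5,fy=5))
E
```

```text
t 3.4 p [ 0.5174 -0.354   0.0051] jaw -72.97 tilt [-0.02  0.04] F [-0.95  0.55 -0.4 ] T [-0.002  0.074  0.026] op 0.471 q [-0.76  0.45  1.82 -0.    0.87  0.51]
```

View pics/side2.png

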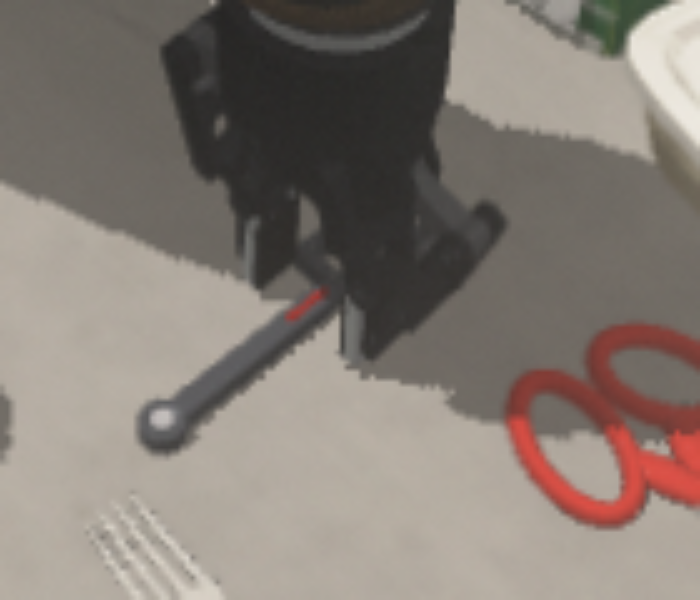

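Request:
play_rows --grip_force 60 --steps '[{"claw": 4,"tx": 0.2,"ty": 0,"tz": 0,"ax": 0,"ay": 0,"az": 0},{"claw": 0.5,"tx": 0.2,"ty": 0,"tz": 0,"ax": 0,"ay": 0,"az": 0},{"claw": 0.5,"tx": 0.2,"ty": 0,"tz": 0,"ax": 0,"ay": 0,"az": 0},{"claw": 0.5,"tx": 0.2,"ty": 0,"tz": 0,"ax": 0,"ay": 0,"az": 0},{"claw": 0.5,"tx": 0.2,"ty": 0,"tz": 0,"ax": 0,"ay": 0,"az": 0},{"claw": 0.5,"tx": 0.2,"ty": 0,"tz": 0,"ax": 0,"ay": 0,"az": 0}]'

```text
time: 3.95
eef_pos: [0.5153, -0.3546, 0.0049]
tcp_rot: [0.105, -0.699, 0.699, -0.105]
contact_force: [-1.0, 0.5, 3.7]
opening: 0.093
```

```bash
python3 - <<'E'
from h import *
st()
E
```

```text
t 3.95 p [ 0.5153 -0.3546  0.0049] jaw -72.98 tilt [-0.    0.01] F [-0.95  0.46  3.72] T [0.214 0.172 0.007] op 0.093 q [-0.76  0.45  1.82 -0.    0.87  0.51]
```

```bash
python3 - <<'E'
from h import *
print(rel([.4671,-.0873,.175],-69))
E
```

```text
(array([ -3.22, -17.01, -26.96]), array([-0.01, -3.98,  0.  ]))
```

Request:
play_rows --steps '[{"claw": 0.5,"tx": 0,"ty": -2,"tz": 0,"ax": 0,"ay": 0,"az": 0},{"claw": 0.5,"tx": 0,"ty": -5,"tz": 0,"ax": 0,"ay": 0,"az": 0},{"claw": 0.5,"tx": 0,"ty": -9,"tz": 0,"ax": 0,"ay": 0,"az": 0},{"claw": 0.5,"tx": 0,"ty": -13,"tz": 0,"ax": 0,"ay": 0,"az": 0},{"claw": 0.5,"tx": 0,"ty": -16,"tz": 0,"ax": 0,"ay": 0,"az": 0},{"claw": 0.5,"tx": 0,"ty": -18.5,"tz": 0,"ax": 0,"ay": 0,"az": 0},{"claw": 0.5,"tx": 0,"ty": -20,"tz": 0,"ax": 0,"ay": 0,"az": 0}]'

```text
time: 4.53
eef_pos: [0.5162, -0.3553, 0.2082]
tcp_rot: [0.103, -0.698, 0.701, -0.106]
contact_force: [-0.6, -0.6, -0.0]
opening: 0.092
```

```bash
python3 - <<'E'
from h import *
st();print(rel([.4671,-.0873,.175],-69))
E
```

```text
t 4.53 p [ 0.5162 -0.3553  0.2082] jaw -72.98 tilt [-0.16  0.28] F [-0.62 -0.59 -0.02] T [-0.013  0.002 -0.013] op 0.092 q [-0.76  0.2   1.73  0.    1.21  0.51]
(array([ -3.14,   3.2 , -27.08]), array([-0.28, -3.98, -0.15]))
```

Request:
play_rows --steps '[{"claw": 0.5,"tx": 0,"ty": 0,"tz": -2.5,"ax": 0,"ay": 0,"az": 0},{"claw": 0.5,"tx": -0.5,"ty": 0,"tz": -6,"ax": 0,"ay": -1,"az": 0},{"claw": 0.5,"tx": -1,"ty": 0,"tz": -10,"ax": 0,"ay": -2,"az": 0},{"claw": 0.5,"tx": -1.5,"ty": 0,"tz": -14,"ax": 0,"ay": -3,"az": 0},{"claw": 0.5,"tx": -2,"ty": 0,"tz": -18,"ax": 0,"ay": -4,"az": 0},{"claw": 0.5,"tx": -2.5,"ty": 0,"tz": -22,"ax": 0,"ay": -4,"az": 0},{"claw": 0.5,"tx": -3,"ty": 1,"tz": -25,"ax": 0,"ay": -4,"az": 0},{"claw": 0.5,"tx": -3.15,"ty": 2,"tz": -26.5,"ax": 0,"ay": -4,"az": 0},{"claw": 0.5,"tx": -3.15,"ty": 3.2,"tz": -27.1,"ax": 0,"ay": -4,"az": 0},{"claw": 0.5,"tx": -3.15,"ty": 3.2,"tz": -27.1,"ax": 0,"ay": -4,"az": 0},{"claw": 0.5,"tx": -3.15,"ty": 3.2,"tz": -27.1,"ax": 0,"ay": -4,"az": 0}]'

```text
time: 5.45
eef_pos: [0.4655, -0.0863, 0.1713]
tcp_rot: [-0.13, 0.695, -0.695, 0.128]
contact_force: [-0.7, 0.1, -1.7]
opening: 0.089
```

```bash
python3 - <<'E'
from h import *
st();print(rel([.4671,-.0873,.175],-69))
for n,(x,y,w,h) in (("side",(215,170,100,100)),("top",(240,210,120,120))):
    im,d=cams.read_camera(n); cv2.imwrite(f"pics/{n}3f.png",im); cv2.imwrite(f"pics/{n}3.png",cv2.resize(im[y:y+h,x:x+w],None,fx=5,fy=5,interpolation=cv2.INTER_CUBIC))
E
```

```text
t 5.45 p [ 0.4655 -0.0863  0.1713] jaw -68.97 tilt [ 0.1  -0.05] F [-0.7   0.13 -1.65] T [0.    0.012 0.014] op 0.089 q [-0.4  -0.11  2.11 -0.    1.14  0.81]
(array([-0.11, -0.38,  0.15]), array([0.05, 0.03, 0.1 ]))
```

View pics/side3.png

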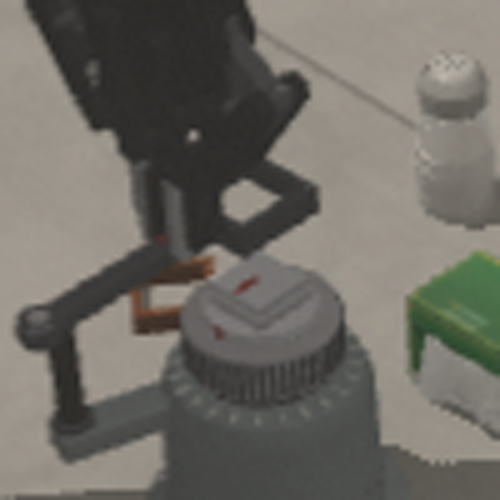

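View pics/top3.png

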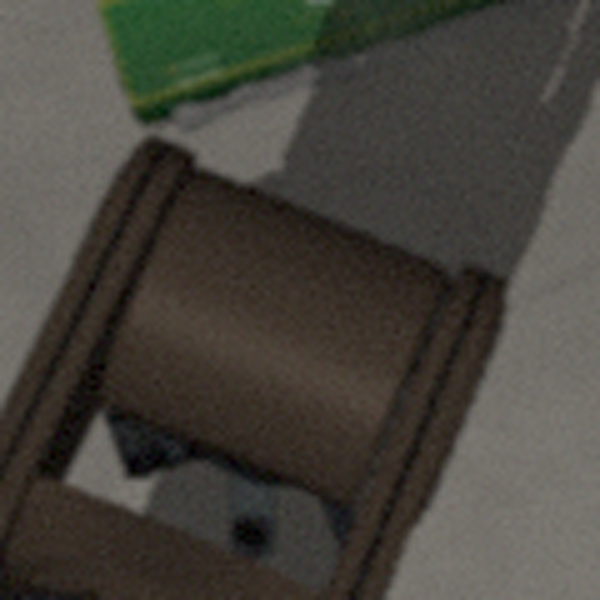

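```bash
cat > ov.py <<'E'
from h import *
def overlay(img,out,K,kd,kz,M,md,x,y,w,h,k=6,n="side"):
    im=cv2.resize(img[y:y+h,x:x+w],None,fx=k,fy=k,interpolation=cv2.INTER_CUBIC)
    def pl(P,col):
        for p in (proj(n,P)-[x,y]+.5)*k: cv2.drawMarker(im,tuple(int(v) for v in p),col,cv2.MARKER_CROSS,8,1)
    def sq(c,ang,half,z):
        a=np.radians(ang); u=np.array([np.cos(a),np.sin(a)]); v=np.array([-u[1],u[0]])
        return [np.r_[np.array(c)+half*(i*u+j*v),z] for i,j in((1,1),(1,-1),(-1,-1),(-1,1))]
    if K is not None:
        pl(sq(K,kd,.02075,kz+.012),(0,255,0)); pl(sq(K,kd,.01575,kz+.012),(255,255,0)); pl(sq(K,kd,.02075,kz),(0,128,0))
        a=np.radians(kd); pl([[K[0]+.104*np.cos(a),K[1]+.104*np.sin(a),kz+.011]],(0,255,0))
    pl(sq(M,md,.013,.134),(0,0,255)); pl(sq(M,md,.015,.1305),(255,0,255))
    pl([[M[0]+.033*np.cos(b),M[1]+.033*np.sin(b),.117] for b in np.arange(0,6.28,.5)],(0,200,255))
    cv2.imwrite(out,im)
E
python3 - <<'E'
from ov import *
im=cv2.imread("pics/side3f.png"); T=np.array([.4655,-.0863]); kd=-68.97-90; a=np.radians(kd)
K=T-.0358*np.array([np.cos(a),np.sin(a)]); print(K)
overlay(im,"pics/ov3.png",K,kd,.1664,[.5005,-.0745],201,210,175,100,85)
overlay(cv2.imread("pics/top0.png"),"pics/ovt.png",None,0,0,[.5005,-.0745],201,265,240,60,70,8,"top")
E
```

```text
[ 0.49891546 -0.07345293]
```

View pics/ov3.png

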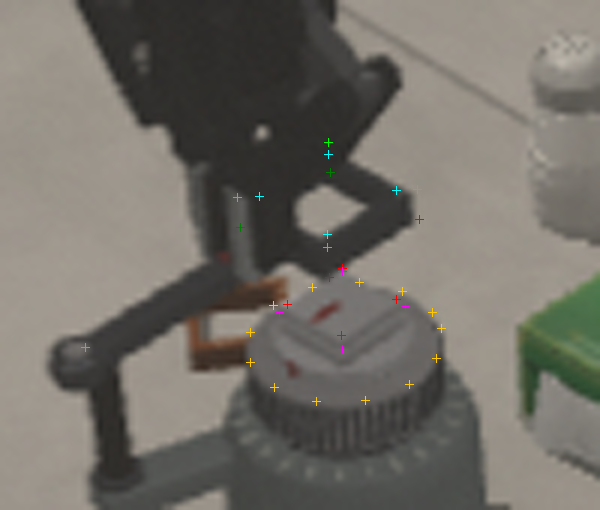

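View pics/ovt.png

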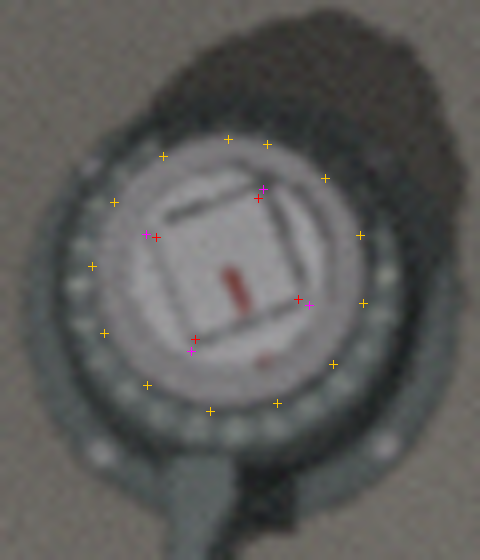

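```bash
python3 - <<'E'
from h import *
im=cv2.imread("pics/side3f.png")
f=lambda x,y,w,h,k,o,a=1.6: cv2.imwrite(o,cv2.convertScaleAbs(cv2.resize(im[y:y+h,x:x+w],None,fx=k,fy=k,interpolation=cv2.INTER_CUBIC),alpha=a))
f(216,196,66,49,12,"pics/z1.png",2.2)
f(246,214,44,45,13,"pics/z2.png",1.6)
E
```

```text
(no output)
```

View pics/z1.png

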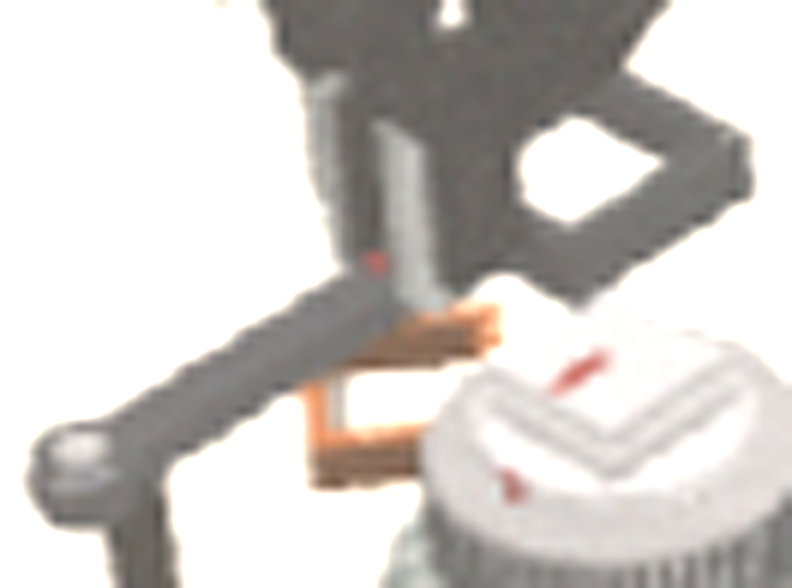

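View pics/z2.png

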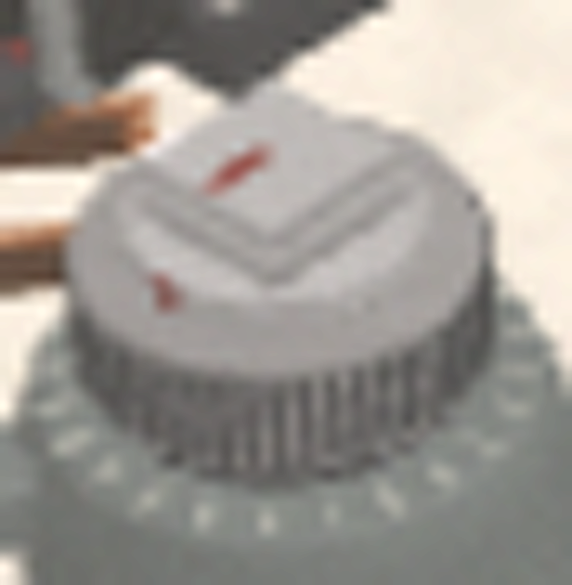

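```bash
python3 - <<'E'
from h import *
K=np.array([.4989,-.0735,.1664]); p=proj("side",[K])[0]
for d in ([-1.2,.6],[-1.2,0],[-.9,.6]): print(d,(onz("side",[p+d],.1664)[0]-K).round(4))
M=np.array([.5005,-.0745,.1305]); p=proj("side",[M])[0]; print((onz("side",[p+[-.1,-.3]],.1305)[0]-M).round(4))
st(); print(rel([.4655,-.0863,.150],-69))
E
```

```text
[-1.2, 0.6] [-0.0029 -0.0007  0.    ]
[-1.2, 0] [-0.0021  0.0011  0.    ]
[-0.9, 0.6] [-0.0024 -0.001   0.    ]
[0.0002 0.001  0.    ]
t 5.55 p [ 0.4666 -0.0873  0.1727] jaw -69.05 tilt [-0.02  0.05] F [ 0.2  -0.12 -0.94] T [ 0.035  0.009 -0.074] op 0.088 q [-0.4  -0.11  2.11 -0.    1.14  0.81]
(array([ 0.07,  2.27, -0.14]), array([-0.05, -0.05, -0.02]))
```

```bash
python3 - <<'E'
from h import *
print(rel([.4697,-.0865,.150],-69))
E
```

```text
(array([-0.32,  2.27,  0.03]), array([-0.05, -0.05, -0.02]))
```

Request:
play_rows --steps '[{"claw": 0.5,"tx": -0.15,"ty": 1,"tz": 0,"ax": 0,"ay": 0,"az": 0},{"claw": 0.5,"tx": -0.3,"ty": 2.2,"tz": 0.03,"ax": 0,"ay": 0,"az": 0},{"claw": 0.5,"tx": -0.3,"ty": 2.3,"tz": 0.03,"ax": 0,"ay": 0,"az": 0},{"claw": 0.5,"tx": -0.3,"ty": 2.3,"tz": 0.03,"ax": 0,"ay": 0,"az": 0},{"claw": 0.5,"tx": -0.3,"ty": 2.3,"tz": 0.03,"ax": 0,"ay": 0,"az": 0},{"claw": 0.5,"tx": -0.3,"ty": 2.3,"tz": 0.03,"ax": 0,"ay": 0,"az": 0}]'

```text
time: 6.05
eef_pos: [0.4694, -0.0858, 0.1499]
tcp_rot: [0.128, -0.695, 0.696, -0.129]
contact_force: [0.6, 0.0, -1.1]
opening: 0.088
```

```bash
python3 - <<'E'
from ov import *
st(); s=ctrl.get_state()
im,d=cams.read_camera("side"); cv2.imwrite("pics/side4f.png",im); st()
T=s['eef_pos'];kd=-69-90; a=np.radians(kd)
K=T[:2]-.0358*np.array([np.cos(a),np.sin(a)]); print(K)
overlay(im,"pics/ov4.png",K,kd,T[2]-.0049,[.5005,-.0745],201,215,196,66,49,12)
f=lambda x,y,w,h,k,o,a=1.6: cv2.imwrite(o,cv2.convertScaleAbs(cv2.resize(im[y:y+h,x:x+w],None,fx=k,fy=k,interpolation=cv2.INTER_CUBIC),alpha=a))
f(215,196,66,49,12,"pics/z4.png",2.0)
E
```

```text
t 6.05 p [ 0.4694 -0.0858  0.1499] jaw -69.01 tilt [-0.05  0.05] F [ 0.63  0.03 -1.13] T [-0.     0.012 -0.006] op 0.088 q [-0.39 -0.07  2.12 -0.    1.09  0.81]
t 6.1 p [ 0.4694 -0.0857  0.15  ] jaw -69.0 tilt [-0.05  0.05] F [-0.   -0.3  -0.91] T [-0.015  0.012 -0.008] op 0.093 q [-0.39 -0.07  2.12 -0.    1.09  0.81]
[ 0.50280844 -0.07292994]
```

View pics/ov4.png

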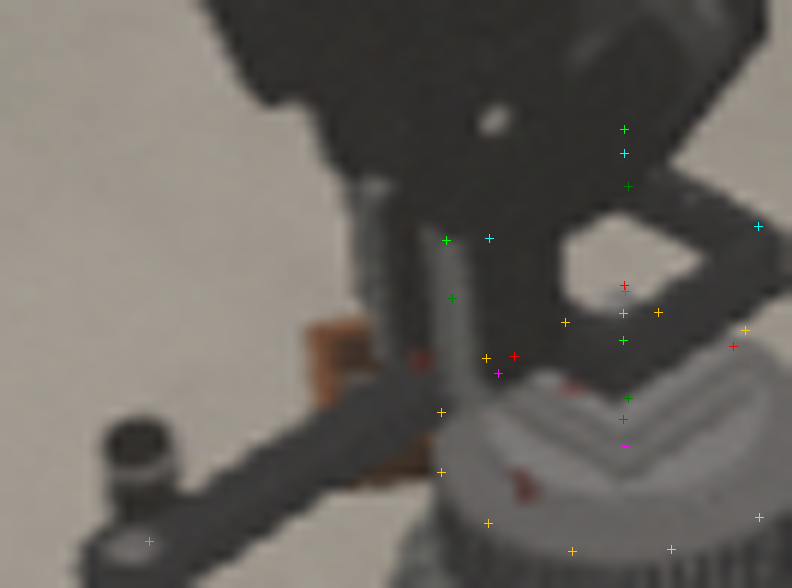

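View pics/z4.png

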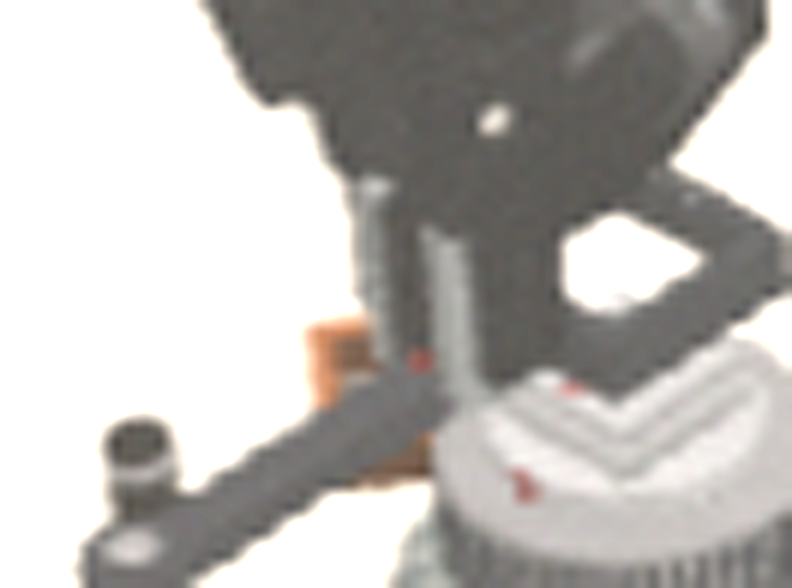

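Request:
play_rows --steps '[{"claw": 0.5,"tx": 0.13,"ty": 0.2,"tz": 0.21,"ax": 0,"ay": 0,"az": 0},{"claw": 0.5,"tx": 0.13,"ty": 0.6,"tz": 0.21,"ax": 0,"ay": 0,"az": 0},{"claw": 0.5,"tx": 0.13,"ty": 1,"tz": 0.21,"ax": 0,"ay": 0,"az": 0},{"claw": 0.5,"tx": 0.13,"ty": 1.2,"tz": 0.21,"ax": 0,"ay": 0,"az": 0},{"claw": 0.5,"tx": 0.13,"ty": 1.35,"tz": 0.21,"ax": 0,"ay": 0,"az": 0},{"claw": 0.5,"tx": 0.13,"ty": 1.35,"tz": 0.21,"ax": 0,"ay": 0,"az": 0}]'

```text
time: 6.6
eef_pos: [0.4683, -0.0876, 0.1354]
tcp_rot: [-0.129, 0.695, -0.695, 0.129]
contact_force: [0.8, 0.4, -1.8]
opening: 0.089
```

```bash
python3 - <<'E'
from h import *
st()
E
```

```text
t 6.6 p [ 0.4683 -0.0876  0.1354] jaw -68.98 tilt [ 0.01 -0.03] F [ 0.78  0.43 -1.78] T [ 0.026 -0.04  -0.016] op 0.089 q [-0.4  -0.05  2.14  0.    1.06  0.81]
```

Request:
play_rows --steps '[{"claw": 0.5,"tx": 0,"ty": 0.15,"tz": 0,"ax": 0,"ay": 0,"az": 0},{"claw": 0.5,"tx": 0,"ty": 0.3,"tz": 0,"ax": 0,"ay": 0,"az": 0},{"claw": 0.5,"tx": 0,"ty": 0.3,"tz": 0,"ax": 0,"ay": 0,"az": 0}]'

```text
time: 6.85
eef_pos: [0.4685, -0.0877, 0.1326]
tcp_rot: [-0.129, 0.695, -0.695, 0.129]
contact_force: [-0.1, -0.2, -1.2]
opening: 0.086
```

```bash
python3 - <<'E'
from h import *
st()
E
```

```text
t 6.85 p [ 0.4685 -0.0877  0.1326] jaw -68.98 tilt [-0.01  0.  ] F [-0.14 -0.22 -1.22] T [-0.03  -0.065  0.045] op 0.086 q [-0.4  -0.05  2.14  0.    1.05  0.81]
```

Request:
play_rows --steps '[{"claw": 0.5,"tx": 0,"ty": 0.12,"tz": 0,"ax": 0,"ay": 0,"az": 0},{"claw": 0.5,"tx": 0,"ty": 0.25,"tz": 0,"ax": 0,"ay": 0,"az": 0},{"claw": 0.5,"tx": 0,"ty": 0.25,"tz": 0,"ax": 0,"ay": 0,"az": 0}]'

```text
time: 7.1
eef_pos: [0.4685, -0.0877, 0.1301]
tcp_rot: [-0.129, 0.695, -0.695, 0.129]
contact_force: [0.5, 0.7, -0.9]
opening: 0.091
```

```bash
python3 - <<'E'
from h import *
st()
E
```

```text
t 7.1 p [ 0.4685 -0.0877  0.1301] jaw -68.98 tilt [-0.01 -0.  ] F [ 0.5   0.7  -0.85] T [-0.01  -0.08   0.063] op 0.091 q [-0.4  -0.05  2.14  0.    1.05  0.81]
```

Request:
play_rows --steps '[{"claw": 0.5,"tx": 0,"ty": 0.1,"tz": 0,"ax": 0,"ay": 0,"az": 0},{"claw": 0.5,"tx": 0,"ty": 0.2,"tz": 0,"ax": 0,"ay": 0,"az": 0},{"claw": 0.5,"tx": 0,"ty": 0.2,"tz": 0,"ax": 0,"ay": 0,"az": 0}]'

```text
time: 7.35
eef_pos: [0.4684, -0.0877, 0.1282]
tcp_rot: [-0.129, 0.695, -0.695, 0.129]
contact_force: [1.2, 0.1, -0.6]
opening: 0.088
```

```bash
python3 - <<'E'
from ov import *
st()
im,d=cams.read_camera("side"); cv2.imwrite("pics/side5f.png",im)
f=lambda x,y,w,h,k,o,a=1.6: cv2.imwrite(o,cv2.convertScaleAbs(cv2.resize(im[y:y+h,x:x+w],None,fx=k,fy=k,interpolation=cv2.INTER_CUBIC),alpha=a))
f(215,196,76,59,10,"pics/z5.png",2.0)
E
```

```text
t 7.35 p [ 0.4684 -0.0877  0.1282] jaw -68.98 tilt [-0.01 -0.  ] F [ 1.24  0.13 -0.57] T [-0.017 -0.035  0.01 ] op 0.088 q [-0.4  -0.04  2.14  0.    1.04  0.81]
```

View pics/z5.png

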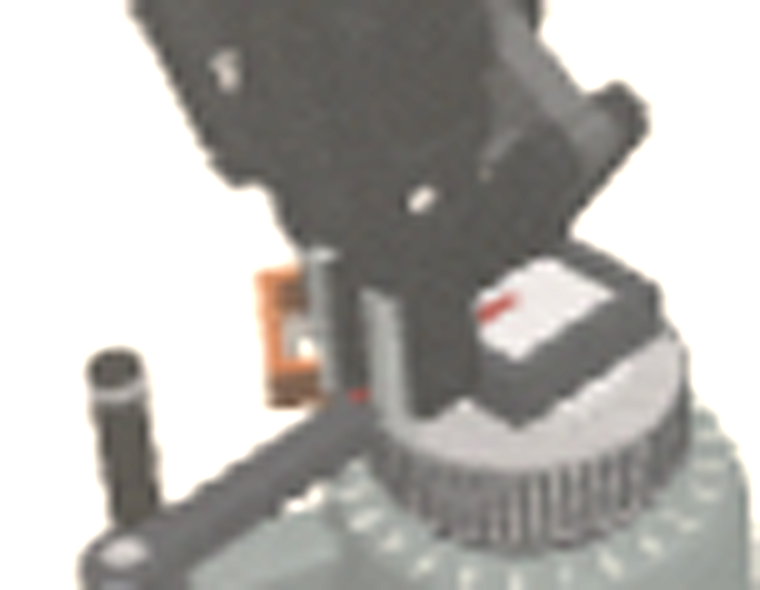

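The picture shows the key over the square: square top at about (540,300), red line lined up with the arm, and the pin top at (115,365) still well clear. Next I'll press gently until it is seated.

Request:
play_rows --steps '[{"claw": 0.5,"tx": 0,"ty": 0.05,"tz": 0,"ax": 0,"ay": 0,"az": 0},{"claw": 0.5,"tx": 0,"ty": 0.1,"tz": 0,"ax": 0,"ay": 0,"az": 0},{"claw": 0.5,"tx": 0,"ty": 0.1,"tz": 0,"ax": 0,"ay": 0,"az": 0}]'

```text
time: 7.65
eef_pos: [0.4685, -0.0878, 0.1278]
tcp_rot: [-0.129, 0.695, -0.695, 0.129]
contact_force: [-1.3, 0.6, 2.3]
opening: 0.092
```

```bash
python3 - <<'E'
from ov import *
st()
E
```

```text
t 7.65 p [ 0.4685 -0.0878  0.1278] jaw -68.97 tilt [ 0.01 -0.  ] F [-1.29  0.63  2.25] T [ 0.117  0.24  -0.026] op 0.092 q [-0.4  -0.04  2.14 -0.    1.04  0.81]
```

Request:
play_rows --steps '[{"claw": 0.5,"tx": 0,"ty": 0,"tz": -0.09,"ax": 0,"ay": 1.5,"az": 0},{"claw": 0.5,"tx": 0,"ty": 0,"tz": -0.187,"ax": 0,"ay": 3,"az": 0},{"claw": 0.5,"tx": -0.01,"ty": 0,"tz": -0.28,"ax": 0,"ay": 4.5,"az": 0},{"claw": 0.5,"tx": -0.02,"ty": 0,"tz": -0.374,"ax": 0,"ay": 6,"az": 0},{"claw": 0.5,"tx": -0.03,"ty": 0,"tz": -0.467,"ax": 0,"ay": 7.5,"az": 0},{"claw": 0.5,"tx": -0.044,"ty": 0,"tz": -0.56,"ax": 0,"ay": 9,"az": 0},{"claw": 0.5,"tx": -0.06,"ty": 0,"tz": -0.65,"ax": 0,"ay": 10.5,"az": 0},{"claw": 0.5,"tx": -0.078,"ty": 0,"tz": -0.744,"ax": 0,"ay": 12,"az": 0},{"claw": 0.5,"tx": -0.078,"ty": 0,"tz": -0.744,"ax": 0,"ay": 12,"az": 0}]'

```text
time: 8.4
eef_pos: [0.4669, -0.0808, 0.1278]
tcp_rot: [0.055, -0.705, 0.705, -0.056]
contact_force: [0.2, -1.5, 2.0]
opening: 0.087
```

```bash
python3 - <<'E'
from ov import *
st()
im,d=cams.read_camera("side"); cv2.imwrite("pics/side6f.png",im)
f=lambda x,y,w,h,k,o,a=1.6: cv2.imwrite(o,cv2.convertScaleAbs(cv2.resize(im[y:y+h,x:x+w],None,fx=k,fy=k,interpolation=cv2.INTER_CUBIC),alpha=a))
f(215,196,76,59,10,"pics/z6.png",2.0)
E
```

```text
t 8.4 p [ 0.4669 -0.0808  0.1278] jaw -81.0 tilt [-0.05  0.07] F [ 0.19 -1.51  2.01] T [-0.148  0.052 -0.058] op 0.087 q [-0.39 -0.05  2.15 -0.    1.04  1.03]
```

View pics/z6.png

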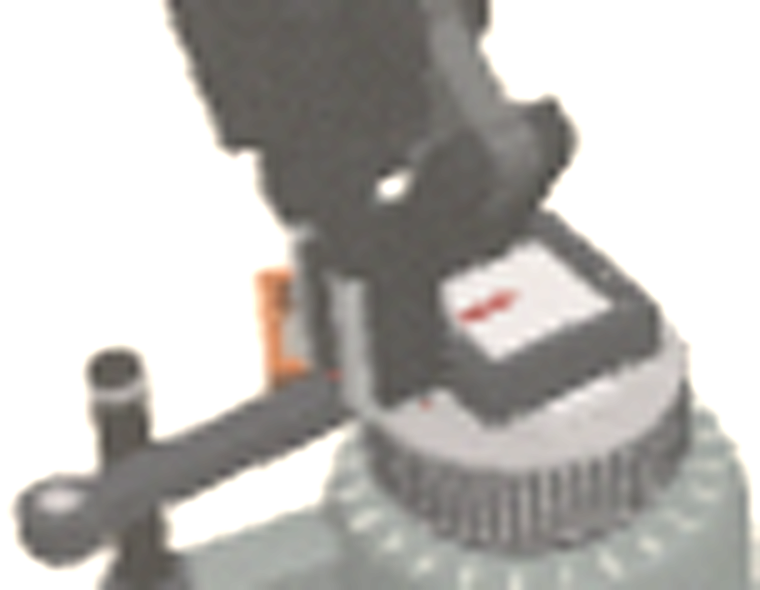

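Request:
play_rows --steps '[{"claw": 0.5,"tx": 0,"ty": 0,"tz": -0.062,"ax": 0,"ay": 1,"az": 0},{"claw": 0.5,"tx": 0,"ty": 0,"tz": -0.125,"ax": 0,"ay": 2,"az": 0},{"claw": 0.5,"tx": -0.005,"ty": 0,"tz": -0.187,"ax": 0,"ay": 3,"az": 0},{"claw": 0.5,"tx": -0.005,"ty": 0,"tz": -0.187,"ax": 0,"ay": 3,"az": 0}]'

```text
time: 8.78
eef_pos: [0.4666, -0.0789, 0.1278]
tcp_rot: [0.036, -0.706, 0.706, -0.037]
contact_force: [0.2, -1.1, 3.5]
opening: 0.088
```

```bash
python3 - <<'E'
from ov import *
st()
im,d=cams.read_camera("side"); cv2.imwrite("pics/side7f.png",im)
f=lambda x,y,w,h,k,o,a=1.6: cv2.imwrite(o,cv2.convertScaleAbs(cv2.resize(im[y:y+h,x:x+w],None,fx=k,fy=k,interpolation=cv2.INTER_CUBIC),alpha=a))
f(205,196,76,59,10,"pics/z7.png",2.0)
E
```

```text
t 8.78 p [ 0.4666 -0.0789  0.1278] jaw -84.03 tilt [-0.05  0.06] F [ 0.17 -1.13  3.49] T [-0.285  0.004 -0.066] op 0.088 q [-0.38 -0.05  2.15 -0.    1.04  1.08]
```

View pics/z7.png

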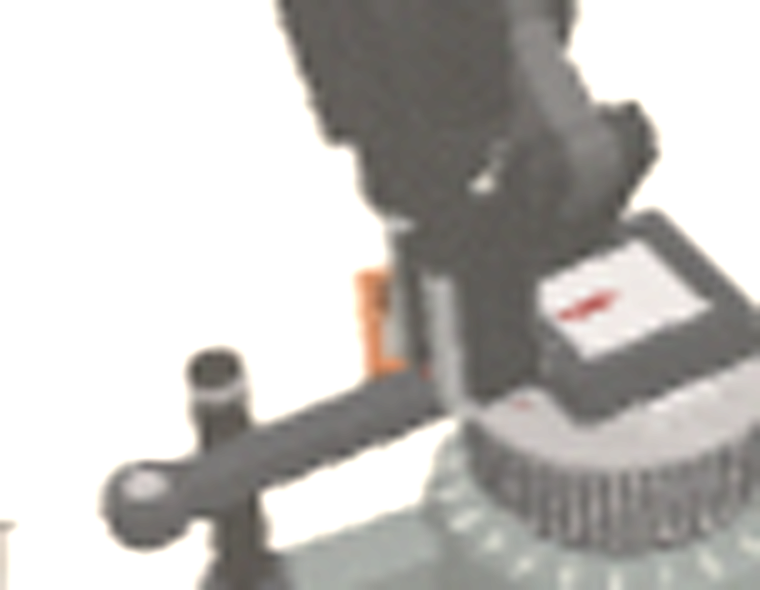

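Request:
play_rows --steps '[{"claw": 0.5,"tx": 0,"ty": 0,"tz": -0.03,"ax": 0,"ay": 0.5,"az": 0},{"claw": 0.5,"tx": 0,"ty": 0,"tz": -0.03,"ax": 0,"ay": 0.5,"az": 0}]'

```text
time: 9.0
eef_pos: [0.4666, -0.0786, 0.1277]
tcp_rot: [0.034, -0.706, 0.707, -0.034]
contact_force: [-1.0, -3.2, 4.4]
opening: 0.087
```

```bash
python3 - <<'E'
from ov import *
st()
E
```

```text
t 9.0 p [ 0.4666 -0.0786  0.1277] jaw -84.5 tilt [-0.05  0.05] F [-1.05 -3.15  4.42] T [-0.389 -0.018 -0.061] op 0.087 q [-0.38 -0.05  2.15 -0.    1.04  1.09]
```

Request:
play_rows --steps '[{"claw": 0.5,"tx": 0,"ty": 0,"tz": -0.03,"ax": 0,"ay": 0.5,"az": 0},{"claw": 0.5,"tx": 0,"ty": 0,"tz": -0.03,"ax": 0,"ay": 0.5,"az": 0}]'

```text
time: 9.17
eef_pos: [0.4666, -0.0783, 0.1277]
tcp_rot: [0.03, -0.706, 0.707, -0.031]
contact_force: [0.2, -3.0, 5.0]
opening: 0.086
```

```bash
python3 - <<'E'
from ov import *
st()
E
```

```text
t 9.17 p [ 0.4666 -0.0783  0.1277] jaw -85.01 tilt [-0.06  0.05] F [ 0.16 -2.97  5.03] T [-0.418 -0.034 -0.009] op 0.086 q [-0.38 -0.05  2.15 -0.    1.04  1.1 ]
```

Request:
play_rows --steps '[{"claw": 0.5,"tx": 0,"ty": 0,"tz": -0.03,"ax": 0,"ay": 0.5,"az": 0},{"claw": 0.5,"tx": 0,"ty": 0,"tz": -0.03,"ax": 0,"ay": 0.5,"az": 0}]'

```text
time: 9.33
eef_pos: [0.4665, -0.078, 0.1277]
tcp_rot: [0.027, -0.706, 0.707, -0.028]
contact_force: [0.8, -2.4, 4.0]
opening: 0.093
```

```bash
python3 - <<'E'
from ov import *
st()
im,d=cams.read_camera("side"); cv2.imwrite("pics/side8f.png",im)
f=lambda x,y,w,h,k,o,a=1.6: cv2.imwrite(o,cv2.convertScaleAbs(cv2.resize(im[y:y+h,x:x+w],None,fx=k,fy=k,interpolation=cv2.INTER_CUBIC),alpha=a))
f(205,220,50,40,16,"pics/z8.png",2.0)
E
```

```text
t 9.33 p [ 0.4665 -0.078   0.1277] jaw -85.51 tilt [-0.05  0.04] F [ 0.81 -2.4   4.  ] T [-0.469 -0.07  -0.038] op 0.093 q [-0.38 -0.05  2.15 -0.    1.04  1.11]
```

View pics/z8.png

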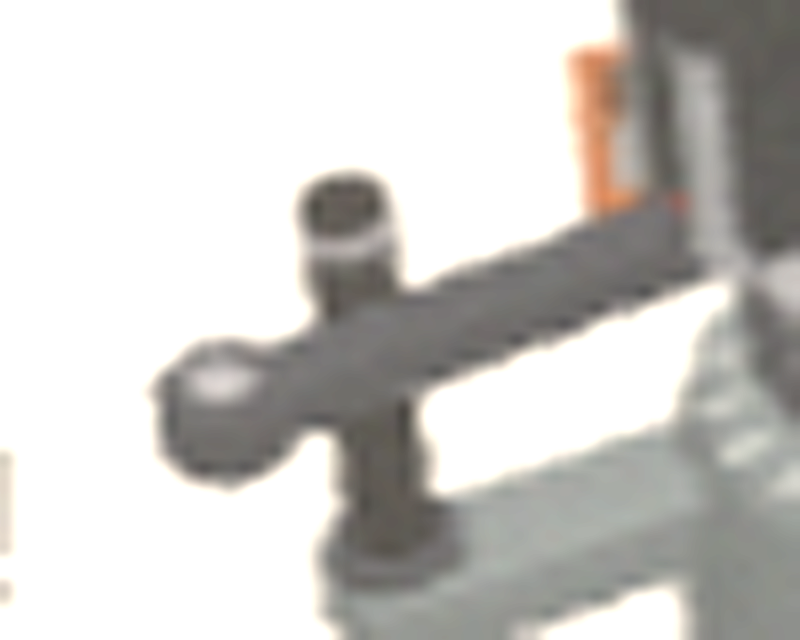

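Request:
play_rows --steps '[{"claw": 0.5,"tx": 0,"ty": 0,"tz": -0.03,"ax": 0,"ay": 0.5,"az": 0},{"claw": 0.5,"tx": 0,"ty": 0,"tz": -0.03,"ax": 0,"ay": 0.5,"az": 0}]'

```text
time: 9.55
eef_pos: [0.4665, -0.0777, 0.1277]
tcp_rot: [0.024, -0.706, 0.707, -0.025]
contact_force: [0.5, -2.6, 5.5]
opening: 0.09
```

```bash
python3 - <<'E'
from ov import *
st()
E
```

```text
t 9.55 p [ 0.4665 -0.0777  0.1277] jaw -86.0 tilt [-0.05  0.04] F [ 0.46 -2.63  5.5 ] T [-0.451 -0.083 -0.098] op 0.09 q [-0.38 -0.05  2.15 -0.    1.04  1.12]
```

Request:
play_rows --steps '[{"claw": 0.5,"tx": 0,"ty": 0,"tz": -0.03,"ax": 0,"ay": 0.5,"az": 0},{"claw": 0.5,"tx": 0,"ty": 0,"tz": -0.03,"ax": 0,"ay": 0.5,"az": 0}]'

```text
time: 9.72
eef_pos: [0.4665, -0.0774, 0.1277]
tcp_rot: [0.021, -0.707, 0.707, -0.022]
contact_force: [0.7, -2.4, 5.6]
opening: 0.086
```

```bash
python3 - <<'E'
from ov import *
st()
E
```

```text
t 9.72 p [ 0.4665 -0.0774  0.1277] jaw -86.5 tilt [-0.05  0.04] F [ 0.73 -2.42  5.56] T [-0.485 -0.055 -0.068] op 0.086 q [-0.38 -0.05  2.15 -0.    1.04  1.13]
```

Request:
play_rows --steps '[{"claw": 0.5,"tx": 0,"ty": 0,"tz": -0.03,"ax": 0,"ay": 0.5,"az": 0},{"claw": 0.5,"tx": 0,"ty": 0,"tz": -0.03,"ax": 0,"ay": 0.5,"az": 0}]'

```text
time: 9.88
eef_pos: [0.4665, -0.0771, 0.1277]
tcp_rot: [0.018, -0.707, 0.707, -0.019]
contact_force: [-1.1, -3.6, 5.2]
opening: 0.091
```

```bash
python3 - <<'E'
from ov import *
st()
E
```

```text
t 9.88 p [ 0.4665 -0.0771  0.1277] jaw -87.0 tilt [-0.05  0.04] F [-1.06 -3.63  5.24] T [-0.428 -0.092 -0.058] op 0.091 q [-0.38 -0.05  2.15 -0.    1.04  1.14]
```

Request:
play_rows --steps '[{"claw": 0.5,"tx": 0,"ty": 0,"tz": -0.03,"ax": 0,"ay": 0.5,"az": 0},{"claw": 0.5,"tx": 0,"ty": 0,"tz": -0.03,"ax": 0,"ay": 0.5,"az": 0}]'

```text
time: 10.05
eef_pos: [0.4665, -0.077, 0.1277]
tcp_rot: [0.015, -0.706, 0.707, -0.016]
contact_force: [-0.4, -3.3, 5.2]
opening: 0.087
```

```bash
python3 - <<'E'
from ov import *
st()
E
```

```text
t 10.05 p [ 0.4665 -0.077   0.1277] jaw -87.47 tilt [-0.06  0.07] F [-0.4  -3.3   5.15] T [-0.635 -0.114  0.016] op 0.087 q [-0.38 -0.05  2.15 -0.    1.04  1.15]
```

Request:
play_rows --steps '[{"claw": 0.5,"tx": 0,"ty": 0,"tz": -0.02,"ax": 0,"ay": 0.4,"az": 0},{"claw": 0.5,"tx": 0,"ty": 0,"tz": -0.02,"ax": 0,"ay": 0.4,"az": 0}]'

```text
time: 10.22
eef_pos: [0.4665, -0.077, 0.1277]
tcp_rot: [0.013, -0.706, 0.708, -0.014]
contact_force: [-0.4, -4.9, 5.1]
opening: 0.09
```

```bash
python3 - <<'E'
from ov import *
st()
im,d=cams.read_camera("side"); cv2.imwrite("pics/side9f.png",im)
f=lambda x,y,w,h,k,o,a=1.6: cv2.imwrite(o,cv2.convertScaleAbs(cv2.resize(im[y:y+h,x:x+w],None,fx=k,fy=k,interpolation=cv2.INTER_CUBIC),alpha=a))
f(205,200,80,60,10,"pics/z9.png",2.0)
E
```

```text
t 10.22 p [ 0.4665 -0.077   0.1277] jaw -87.84 tilt [-0.06  0.1 ] F [-0.42 -4.9   5.11] T [-0.818 -0.103  0.089] op 0.09 q [-0.38 -0.05  2.15 -0.    1.04  1.16]
```

View pics/z9.png

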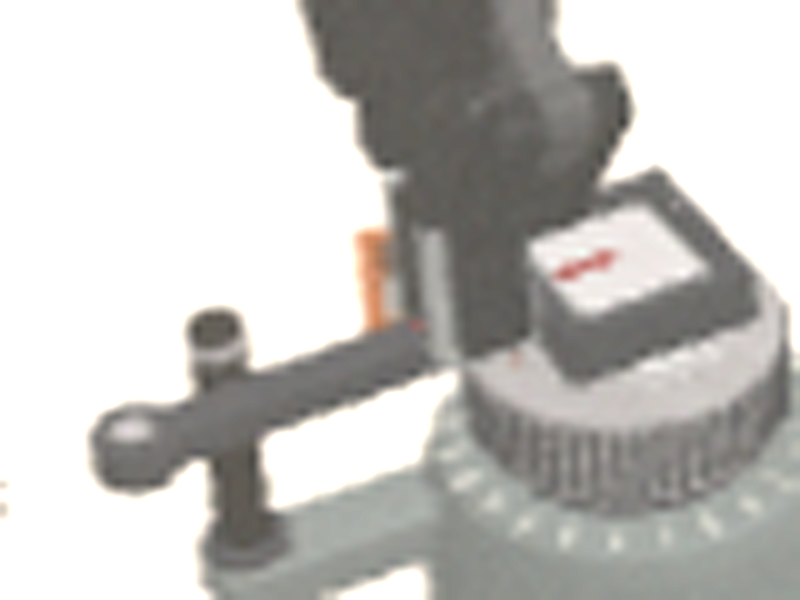

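Request:
play_rows --steps '[{"claw": 0.5,"tx": 0,"ty": -0.05,"tz": 0,"ax": 0,"ay": 0,"az": 0},{"claw": 1.2,"tx": 0,"ty": -0.05,"tz": 0,"ax": 0,"ay": 0,"az": 0},{"claw": 2,"tx": 0,"ty": -0.05,"tz": 0,"ax": 0,"ay": 0,"az": 0},{"claw": 3,"tx": 0,"ty": -0.05,"tz": 0,"ax": 0,"ay": 0,"az": 0},{"claw": 3,"tx": 0,"ty": -0.05,"tz": 0,"ax": 0,"ay": 0,"az": 0},{"claw": 3,"tx": 0,"ty": -0.6,"tz": 0,"ax": 0,"ay": 0,"az": 0},{"claw": 3,"tx": 0,"ty": -2,"tz": 0,"ax": 0,"ay": 0,"az": 0},{"claw": 4,"tx": 0,"ty": -5,"tz": 0,"ax": 0,"ay": 0,"az": 0},{"claw": 8.5,"tx": 0,"ty": -8,"tz": 0,"ax": 0,"ay": 0,"az": 0},{"claw": 8.5,"tx": 0,"ty": -9,"tz": 0,"ax": 0,"ay": 0,"az": 0},{"claw": 8.5,"tx": 0,"ty": -9,"tz": 0,"ax": 0,"ay": 0,"az": 0}]'

```text
time: 11.18
eef_pos: [0.4679, -0.0769, 0.2211]
tcp_rot: [0.011, -0.706, 0.708, -0.016]
contact_force: [0.4, 0.7, -0.5]
opening: 0.873
```

```bash
python3 - <<'E'
from ov import *
st()
im,d=cams.read_camera("side"); cv2.imwrite("pics/side10f.png",im)
cv2.imwrite("pics/z10.png",cv2.convertScaleAbs(cv2.resize(im[180:260,205:305],None,fx=8,fy=7.5,interpolation=cv2.INTER_CUBIC),alpha=1.8))
im,d=cams.read_camera("top"); cv2.imwrite("pics/top10f.png",im)
E
```

```text
t 11.18 p [ 0.4679 -0.0769  0.2211] jaw -87.87 tilt [-0.38  0.15] F [ 0.35  0.69 -0.52] T [ 0.008 -0.004 -0.031] op 0.873 q [-0.38 -0.16  2.07  0.    1.23  1.16]
```

View pics/z10.png

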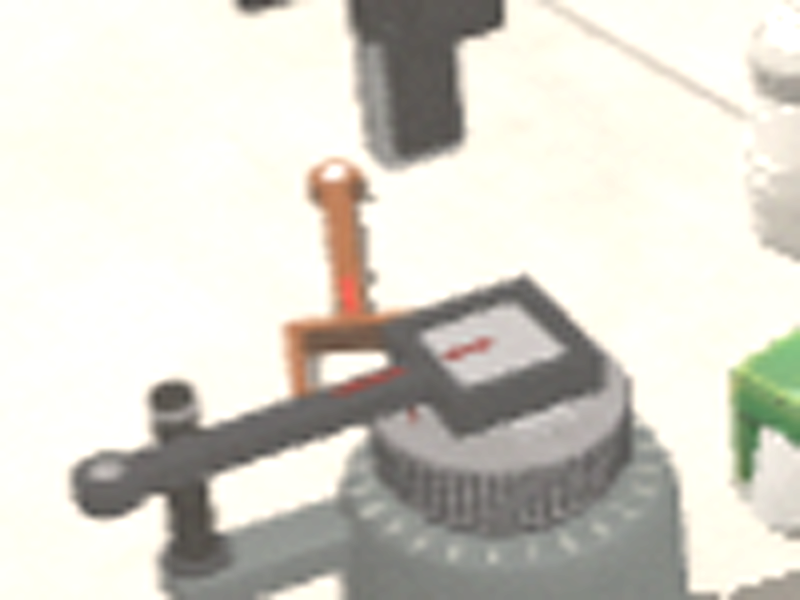

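```bash
python3 - <<'E'
from ov import *
print(rel([.502,-.0752,.16],-43))
E
```

```text
(array([-3.63,  5.67,  0.05]), array([ 4.000e-02, -4.488e+01,  2.000e-02]))
```

Request:
play_rows --steps '[{"claw": 8.5,"tx": -1,"ty": 0,"tz": 0,"ax": 0,"ay": -7,"az": 0},{"claw": 8.5,"tx": -2,"ty": 0,"tz": 0,"ax": 0,"ay": -14,"az": 0},{"claw": 8.5,"tx": -3,"ty": 0,"tz": 0,"ax": 0,"ay": -21,"az": 0},{"claw": 8.5,"tx": -3.6,"ty": 0,"tz": 0,"ax": 0,"ay": -28,"az": 0},{"claw": 8.5,"tx": -3.6,"ty": 1,"tz": 0,"ax": 0,"ay": -35,"az": 0},{"claw": 8.5,"tx": -3.6,"ty": 2.5,"tz": 0,"ax": 0,"ay": -42,"az": 0},{"claw": 8.5,"tx": -3.6,"ty": 4,"tz": 0,"ax": 0,"ay": -45,"az": 0},{"claw": 8.5,"tx": -3.6,"ty": 4.5,"tz": 0,"ax": 0,"ay": -45,"az": 0},{"claw": 8.5,"tx": -3.6,"ty": 4.5,"tz": 0,"ax": 0,"ay": -45,"az": 0},{"claw": 8.5,"tx": -3.6,"ty": 4.5,"tz": 0,"ax": 0,"ay": -45,"az": 0}]'

```text
time: 12.12
eef_pos: [0.5013, -0.0747, 0.1711]
tcp_rot: [-0.283, 0.649, -0.648, 0.281]
contact_force: [-0.7, 0.4, 0.1]
opening: 0.994
```

```bash
python3 - <<'E'
from ov import *
st(); print(rel([.502,-.0752,.092],-43))
im,d=cams.read_camera("side"); cv2.imwrite("pics/side11f.png",im)
cv2.imwrite("pics/z11.png",cv2.convertScaleAbs(cv2.resize(im[150:270,205:345],None,fx=5.5,fy=5,interpolation=cv2.INTER_CUBIC),alpha=1.8))
E
```

```text
t 12.12 p [ 0.5013 -0.0747  0.1711] jaw -42.96 tilt [ 0.06 -0.15] F [-0.74  0.39  0.06] T [ 0.014  0.01  -0.007] op 0.994 q [-0.35 -0.03  2.04  0.    1.13  0.4 ]
(array([-0.02,  7.91,  0.1 ]), array([0.15, 0.04, 0.06]))
```

View pics/z11.png

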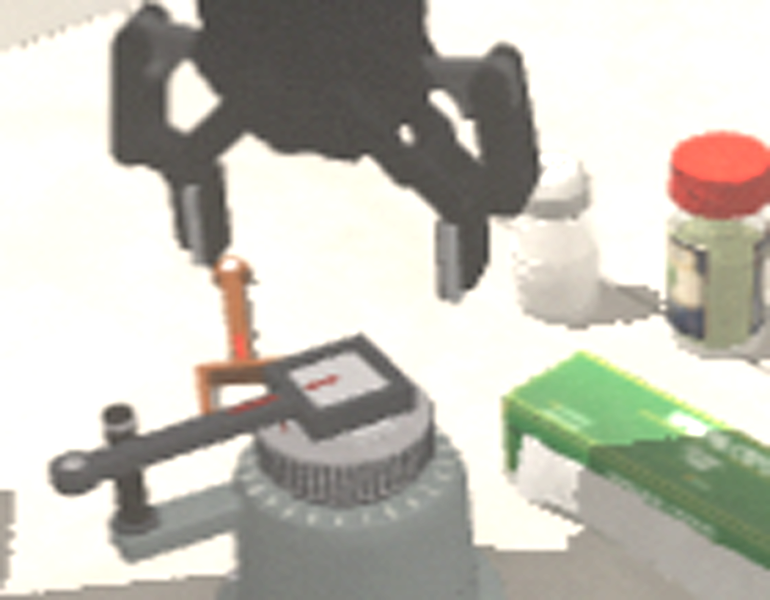

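Request:
play_rows --steps '[{"claw": 8.5,"tx": 0,"ty": 1.5,"tz": 0.1,"ax": 0,"ay": 0,"az": 0},{"claw": 8.5,"tx": 0,"ty": 3,"tz": 0.1,"ax": 0,"ay": 0,"az": 0},{"claw": 8.5,"tx": 0,"ty": 4.5,"tz": 0.1,"ax": 0,"ay": 0,"az": 0},{"claw": 8.5,"tx": 0,"ty": 5.5,"tz": 0.1,"ax": 0,"ay": 0,"az": 0},{"claw": 8.5,"tx": 0,"ty": 6.2,"tz": 0.1,"ax": 0,"ay": 0,"az": 0},{"claw": 8.5,"tx": 0,"ty": 6.2,"tz": 0.1,"ax": 0,"ay": 0,"az": 0},{"claw": 8.5,"tx": 0,"ty": 6.2,"tz": 0.1,"ax": 0,"ay": 0,"az": 0}]'

```text
time: 12.75
eef_pos: [0.5031, -0.0758, 0.1107]
tcp_rot: [0.283, -0.648, 0.648, -0.283]
contact_force: [1.1, -0.8, 0.6]
opening: 0.996
```

```bash
python3 - <<'E'
from ov import *
st(); print(rel([.502,-.0752,.092],-43))
im,d=cams.read_camera("side"); cv2.imwrite("pics/side12f.png",im)
cv2.imwrite("pics/z12.png",cv2.convertScaleAbs(cv2.resize(im[180:270,205:325],None,fx=6.5,fy=6.5,interpolation=cv2.INTER_CUBIC),alpha=2))
E
```

```text
t 12.75 p [ 0.5031 -0.0758  0.1107] jaw -42.89 tilt [-0.01  0.02] F [ 1.11 -0.76  0.59] T [0.057 0.001 0.021] op 0.996 q [-0.35  0.06  2.08 -0.    1.01  0.4 ]
(array([ 0.03,  1.87, -0.12]), array([-0.02,  0.11, -0.01]))
```

View pics/z12.png

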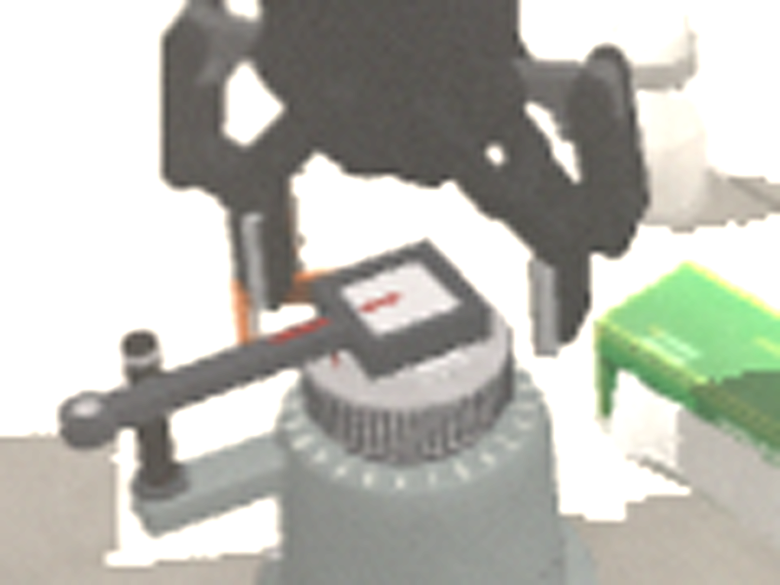

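Request:
play_rows --grip_force 20 --steps '[{"claw": 8.5,"tx": 0,"ty": 0.8,"tz": -0.1,"ax": 0,"ay": 0,"az": 0},{"claw": 8.5,"tx": 0,"ty": 1.6,"tz": -0.1,"ax": 0,"ay": 0,"az": 0},{"claw": 8.5,"tx": 0,"ty": 1.7,"tz": -0.1,"ax": 0,"ay": 0,"az": 0},{"claw": 7.2,"tx": 0,"ty": 1.7,"tz": -0.1,"ax": 0,"ay": 0,"az": 0},{"claw": 6.9,"tx": 0,"ty": 1.7,"tz": -0.1,"ax": 0,"ay": 0,"az": 0},{"claw": 6.9,"tx": 0,"ty": 1.7,"tz": -0.1,"ax": 0,"ay": 0,"az": 0},{"claw": 6.9,"tx": 0,"ty": 1.7,"tz": -0.1,"ax": 0,"ay": 0,"az": 0}]'

```text
time: 13.38
eef_pos: [0.5022, -0.075, 0.0936]
tcp_rot: [0.283, -0.648, 0.648, -0.283]
contact_force: [-0.6, 0.2, 0.4]
opening: 0.808
```

```bash
python3 - <<'E'
from ov import *
st()
im,d=cams.read_camera("side"); cv2.imwrite("pics/side13f.png",im)
cv2.imwrite("pics/z13.png",cv2.convertScaleAbs(cv2.resize(im[180:270,205:325],None,fx=6.5,fy=6.5,interpolation=cv2.INTER_CUBIC),alpha=2))
E
```

```text
t 13.38 p [ 0.5022 -0.075   0.0936] jaw -42.88 tilt [-0.01  0.02] F [-0.56  0.22  0.44] T [0.02  0.007 0.038] op 0.808 q [-0.35  0.08  2.09  0.    0.97  0.4 ]
```

View pics/z13.png

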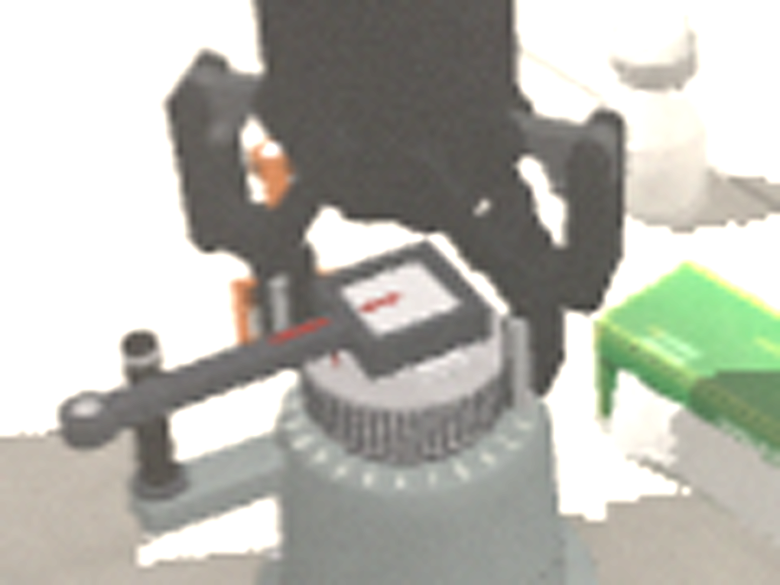

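Request:
play_rows --grip_force 20 --steps '[{"claw": 6.6,"tx": 0,"ty": 0,"tz": 0,"ax": 0,"ay": 0,"az": 0},{"claw": 6.3,"tx": 0,"ty": 0,"tz": 0,"ax": 0,"ay": 0,"az": 0},{"claw": 6.0,"tx": 0,"ty": 0,"tz": 0,"ax": 0,"ay": 0,"az": 0},{"claw": 6.0,"tx": 0,"ty": 0,"tz": 0,"ax": 0,"ay": 0,"az": 0}]'

```text
time: 13.77
eef_pos: [0.5013, -0.0742, 0.0937]
tcp_rot: [-0.283, 0.649, -0.647, 0.282]
contact_force: [-3.8, 3.9, 5.7]
opening: 0.763
```

```bash
python3 - <<'E'
from ov import *
st()
E
```

```text
t 13.77 p [ 0.5013 -0.0742  0.0937] jaw -42.9 tilt [ 0.02 -0.19] F [-3.75  3.93  5.74] T [ 0.656  0.77  -0.061] op 0.763 q [-0.35  0.08  2.09  0.    0.98  0.4 ]
```

Request:
play_rows --grip_force 60 --steps '[{"claw": 6.0,"tx": 0,"ty": 0,"tz": -0.12,"ax": 0,"ay": 0,"az": 0},{"claw": 6.0,"tx": 0,"ty": 0,"tz": -0.12,"ax": 0,"ay": 0,"az": 0},{"claw": 6.0,"tx": 0,"ty": 0,"tz": -0.12,"ax": 0,"ay": 0,"az": 0}]'

```text
time: 14.02
eef_pos: [0.5011, -0.074, 0.0941]
tcp_rot: [-0.283, 0.648, -0.648, 0.282]
contact_force: [-3.6, 2.2, 5.4]
opening: 0.751
```

```bash
python3 - <<'E'
from ov import *
st()
E
```

```text
t 14.02 p [ 0.5011 -0.074   0.0941] jaw -42.89 tilt [ 0.   -0.05] F [-3.63  2.19  5.42] T [ 0.476  0.758 -0.009] op 0.751 q [-0.35  0.08  2.09  0.    0.98  0.4 ]
```

Request:
play_rows --grip_force 60 --steps '[{"claw": 6.0,"tx": 0,"ty": 0,"tz": 0,"ax": 0,"ay": 2,"az": 0},{"claw": 6.0,"tx": 0,"ty": 0,"tz": 0,"ax": 0,"ay": 4,"az": 0},{"claw": 6.0,"tx": 0,"ty": 0,"tz": 0,"ax": 0,"ay": 6,"az": 0},{"claw": 6.0,"tx": 0,"ty": 0,"tz": 0,"ax": 0,"ay": 8,"az": 0},{"claw": 6.0,"tx": 0,"ty": 0,"tz": 0,"ax": 0,"ay": 10,"az": 0}]'

```text
time: 14.43
eef_pos: [0.5013, -0.0742, 0.0941]
tcp_rot: [-0.225, 0.671, -0.67, 0.225]
contact_force: [-2.0, 1.5, 4.3]
opening: 0.751
```

```bash
python3 - <<'E'
from ov import *
st()
E
```

```text
t 14.43 p [ 0.5013 -0.0742  0.0941] jaw -52.95 tilt [ 0.   -0.02] F [-2.05  1.51  4.28] T [0.527 0.618 0.11 ] op 0.751 q [-0.35  0.08  2.09  0.    0.97  0.58]
```

Request:
play_rows --grip_force 60 --steps '[{"claw": 6.0,"tx": 0,"ty": 0,"tz": 0,"ax": 0,"ay": 2,"az": 0},{"claw": 6.0,"tx": 0,"ty": 0,"tz": 0,"ax": 0,"ay": 4,"az": 0},{"claw": 6.0,"tx": 0,"ty": 0,"tz": 0,"ax": 0,"ay": 6,"az": 0},{"claw": 6.0,"tx": 0,"ty": 0,"tz": 0,"ax": 0,"ay": 8,"az": 0}]'

```text
time: 14.77
eef_pos: [0.5015, -0.0744, 0.0941]
tcp_rot: [0.177, -0.684, 0.685, -0.177]
contact_force: [-1.2, 0.1, 4.1]
opening: 0.75
```

```bash
python3 - <<'E'
from ov import *
st()
im,d=cams.read_camera("side"); cv2.imwrite("pics/side14f.png",im)
cv2.imwrite("pics/z14.png",cv2.convertScaleAbs(cv2.resize(im[180:270,205:325],None,fx=6.5,fy=6.5,interpolation=cv2.INTER_CUBIC),alpha=2))
E
```

```text
t 14.77 p [ 0.5015 -0.0744  0.0941] jaw -60.96 tilt [-0.01  0.01] F [-1.25  0.12  4.09] T [0.463 0.597 0.098] op 0.75 q [-0.35  0.08  2.09 -0.    0.97  0.72]
```

View pics/z14.png

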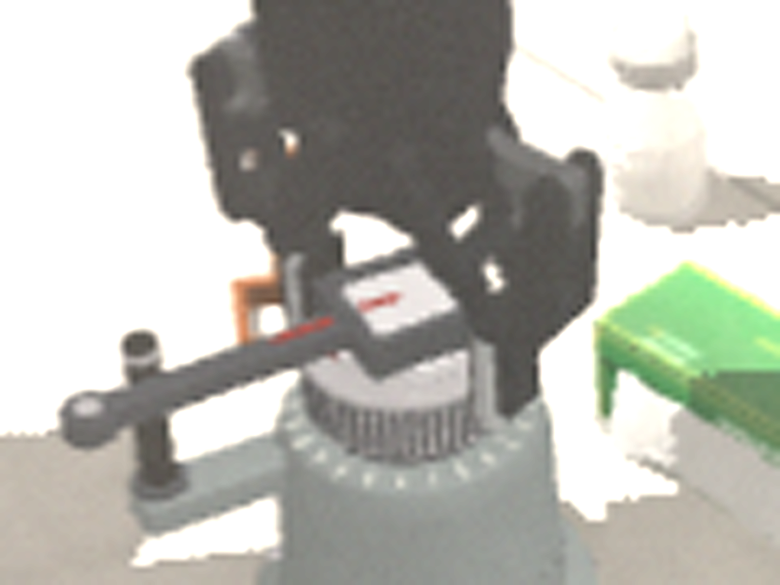

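Request:
play_rows --steps '[{"claw": 6.0,"tx": 0,"ty": 0,"tz": 0,"ax": 0,"ay": 2,"az": 0},{"claw": 6.0,"tx": 0,"ty": 0,"tz": 0,"ax": 0,"ay": 4,"az": 0},{"claw": 6.0,"tx": 0,"ty": 0,"tz": 0,"ax": 0,"ay": 6,"az": 0},{"claw": 6.0,"tx": 0,"ty": 0,"tz": 0,"ax": 0,"ay": 8,"az": 0}]'

```text
time: 15.15
eef_pos: [0.5016, -0.0746, 0.0941]
tcp_rot: [0.129, -0.695, 0.695, -0.13]
contact_force: [-2.8, -0.3, 5.7]
opening: 0.749
```

```bash
python3 - <<'E'
from ov import *
st()
E
```

```text
t 15.15 p [ 0.5016 -0.0746  0.0941] jaw -68.92 tilt [-0.03  0.05] F [-2.85 -0.27  5.75] T [0.455 0.469 0.077] op 0.749 q [-0.35  0.08  2.09 -0.    0.97  0.86]
```

Request:
play_rows --steps '[{"claw": 6.0,"tx": 0,"ty": 0,"tz": 0,"ax": 0,"ay": 2,"az": 0},{"claw": 6.0,"tx": 0,"ty": 0,"tz": 0,"ax": 0,"ay": 4,"az": 0},{"claw": 6.0,"tx": 0,"ty": 0,"tz": 0,"ax": 0,"ay": 6,"az": 0}]'

```text
time: 15.4
eef_pos: [0.5017, -0.0747, 0.0941]
tcp_rot: [0.092, -0.701, 0.701, -0.093]
contact_force: [-1.5, -0.7, 3.7]
opening: 0.747
```

```bash
python3 - <<'E'
from ov import *
st()
E
```

```text
t 15.4 p [ 0.5017 -0.0747  0.0941] jaw -74.92 tilt [-0.05  0.06] F [-1.48 -0.71  3.69] T [0.38  0.429 0.153] op 0.747 q [-0.35  0.08  2.09 -0.    0.97  0.96]
```

Torque is still close to the loose value; I'll keep turning in small steps.

Request:
play_rows --steps '[{"claw": 6.0,"tx": 0,"ty": 0,"tz": 0,"ax": 0,"ay": 2,"az": 0},{"claw": 6.0,"tx": 0,"ty": 0,"tz": 0,"ax": 0,"ay": 4,"az": 0}]'

```text
time: 15.57
eef_pos: [0.5017, -0.0748, 0.0941]
tcp_rot: [0.068, -0.703, 0.704, -0.069]
contact_force: [-1.8, -0.2, 4.9]
opening: 0.753
```

```bash
python3 - <<'E'
from ov import *
st()
E
```

```text
t 15.57 p [ 0.5017 -0.0748  0.0941] jaw -78.89 tilt [-0.05  0.08] F [-1.83 -0.16  4.94] T [0.336 0.442 0.199] op 0.753 q [-0.35  0.08  2.09 -0.    0.97  1.03]
```

Request:
play_rows --steps '[{"claw": 6.0,"tx": 0,"ty": 0,"tz": 0,"ax": 0,"ay": 2,"az": 0},{"claw": 6.0,"tx": 0,"ty": 0,"tz": 0,"ax": 0,"ay": 4,"az": 0}]'

```text
time: 15.73
eef_pos: [0.5017, -0.0749, 0.0941]
tcp_rot: [0.044, -0.705, 0.706, -0.045]
contact_force: [-1.6, -1.0, 3.9]
opening: 0.751
```

```bash
python3 - <<'E'
from ov import *
st()
E
```

```text
t 15.73 p [ 0.5017 -0.0749  0.0941] jaw -82.84 tilt [-0.06  0.1 ] F [-1.55 -1.04  3.87] T [0.328 0.395 0.338] op 0.751 q [-0.35  0.08  2.09 -0.    0.97  1.1 ]
```

Request:
play_rows --steps '[{"claw": 6.0,"tx": 0,"ty": 0,"tz": 0,"ax": 0,"ay": 2,"az": 0},{"claw": 6.0,"tx": 0,"ty": 0,"tz": 0,"ax": 0,"ay": 4,"az": 0}]'

```text
time: 15.9
eef_pos: [0.5018, -0.075, 0.0941]
tcp_rot: [0.019, -0.706, 0.708, -0.02]
contact_force: [-1.5, -2.0, 3.9]
opening: 0.749
```

```bash
python3 - <<'E'
from ov import *
st()
E
```

```text
t 15.9 p [ 0.5018 -0.075   0.0941] jaw -86.8 tilt [-0.07  0.12] F [-1.5  -2.03  3.88] T [0.288 0.357 0.449] op 0.749 q [-0.35  0.08  2.09 -0.    0.97  1.17]
```

Request:
play_rows --steps '[{"claw": 6.0,"tx": 0,"ty": 0,"tz": 0,"ax": 0,"ay": 1.5,"az": 0},{"claw": 6.0,"tx": 0,"ty": 0,"tz": 0,"ax": 0,"ay": 3,"az": 0}]'

```text
time: 16.07
eef_pos: [0.5018, -0.0751, 0.0941]
tcp_rot: [0.001, -0.706, 0.708, -0.002]
contact_force: [-2.5, -2.4, 3.9]
opening: 0.751
```

```bash
python3 - <<'E'
from ov import *
st()
E
```

```text
t 16.07 p [ 0.5018 -0.0751  0.0941] jaw -89.74 tilt [-0.08  0.13] F [-2.51 -2.42  3.87] T [0.263 0.361 0.614] op 0.751 q [-0.35  0.08  2.09 -0.    0.97  1.22]
```

Request:
play_rows --steps '[{"claw": 6.0,"tx": 0,"ty": 0,"tz": 0,"ax": 0,"ay": 0,"az": 0},{"claw": 6.0,"tx": 0,"ty": 0,"tz": 0,"ax": 0,"ay": 0,"az": 0}]'

```text
time: 16.23
eef_pos: [0.5018, -0.0751, 0.0941]
tcp_rot: [0.001, -0.706, 0.708, -0.002]
contact_force: [-2.4, -2.9, 5.7]
opening: 0.748
```

```bash
python3 - <<'E'
from ov import *
st()
E
```

```text
t 16.23 p [ 0.5018 -0.0751  0.0941] jaw -89.75 tilt [-0.09  0.12] F [-2.36 -2.93  5.68] T [0.002 0.325 0.425] op 0.748 q [-0.35  0.08  2.09 -0.    0.97  1.22]
```

Request:
play_rows --steps '[{"claw": 7,"tx": 0,"ty": 0,"tz": 0,"ax": 0,"ay": 0,"az": 0},{"claw": 8.5,"tx": 0,"ty": 0,"tz": 0,"ax": 0,"ay": 0,"az": 0},{"claw": 8.5,"tx": 0,"ty": 0,"tz": 0,"ax": 0,"ay": 0,"az": 0},{"claw": 8.5,"tx": 0,"ty": 0,"tz": 0,"ax": 0,"ay": 0,"az": 0},{"claw": 8.5,"tx": 0,"ty": 0,"tz": 0,"ax": 0,"ay": 0,"az": 0}]'

```text
time: 16.65
eef_pos: [0.5011, -0.074, 0.093]
tcp_rot: [-0.001, 0.707, -0.707, 0.001]
contact_force: [0.2, 0.3, 0.2]
opening: 0.996
```

```bash
python3 - <<'E'
from ov import *
st()
im,d=cams.read_camera("side"); cv2.imwrite("pics/side15f.png",im)
cv2.imwrite("pics/z15.png",cv2.convertScaleAbs(cv2.resize(im[180:270,205:325],None,fx=6.5,fy=6.5,interpolation=cv2.INTER_CUBIC),alpha=2))
E
```

```text
t 16.65 p [ 0.5011 -0.074   0.093 ] jaw -89.88 tilt [ 0.01 -0.02] F [0.18 0.28 0.21] T [ 0.032 -0.073 -0.045] op 0.996 q [-0.35  0.08  2.09  0.    0.97  1.22]
```

View pics/z15.png

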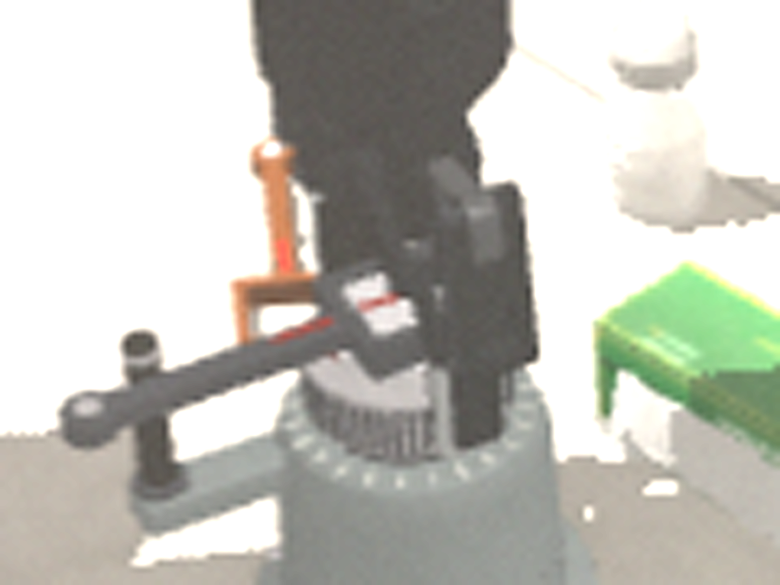

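Request:
play_rows --steps '[{"claw": 8.5,"tx": 0,"ty": -1,"tz": 0,"ax": 0,"ay": 0,"az": 0},{"claw": 8.5,"tx": 0,"ty": -3,"tz": 0,"ax": 0,"ay": 0,"az": 0},{"claw": 8.5,"tx": 0,"ty": -6,"tz": 0,"ax": 0,"ay": 0,"az": 0},{"claw": 8.5,"tx": 0,"ty": -9,"tz": 0,"ax": 0,"ay": 0,"az": 0},{"claw": 8.5,"tx": 0,"ty": -12,"tz": 0,"ax": 0,"ay": 0,"az": 0},{"claw": 8.5,"tx": 0,"ty": -14,"tz": 3,"ax": 0,"ay": 0,"az": 0},{"claw": 8.5,"tx": 0,"ty": -15,"tz": 7,"ax": 0,"ay": 0,"az": 0},{"claw": 8.5,"tx": 0,"ty": -15,"tz": 11,"ax": 0,"ay": 0,"az": 0},{"claw": 8.5,"tx": 0,"ty": -15,"tz": 15,"ax": 0,"ay": 0,"az": 0},{"claw": 8.5,"tx": 0,"ty": -15,"tz": 19,"ax": 0,"ay": 0,"az": 0},{"claw": 8.5,"tx": 0,"ty": -15,"tz": 22,"ax": 0,"ay": 0,"az": 0},{"claw": 8.5,"tx": 0,"ty": -15,"tz": 24,"ax": 0,"ay": 0,"az": 0}]'

```text
time: 17.7
eef_pos: [0.5012, -0.3174, 0.2443]
tcp_rot: [-0.0, -0.707, 0.708, -0.0]
contact_force: [0.4, 0.3, -0.8]
opening: 0.999
```

```bash
python3 - <<'E'
from ov import *
st()
a=cv2.imread("pics/side10f.png")
ims,d=cams.read_camera("side"); imt,d=cams.read_camera("top"); cv2.imwrite("pics/top16f.png",imt); cv2.imwrite("pics/side16f.png",ims)
f=lambda im:cv2.convertScaleAbs(cv2.resize(im[205:265,215:290],None,fx=5.3,fy=5.3,interpolation=cv2.INTER_CUBIC),alpha=1.8)
cv2.imwrite("pics/z16.png",np.hstack([f(a),f(ims)]))
cv2.imwrite("pics/zt16.png",cv2.convertScaleAbs(cv2.resize(imt[150:330,190:350],None,fx=3.3,fy=3.3,interpolation=cv2.INTER_CUBIC),alpha=1.6))
E
```

```text
t 17.7 p [ 0.5012 -0.3174  0.2443] jaw -90.02 tilt [-0.04  0.08] F [ 0.36  0.34 -0.81] T [-0.031  0.037 -0.031] op 0.999 q [-0.74  0.1   1.77 -0.    1.27  0.84]
```

View pics/z16.png

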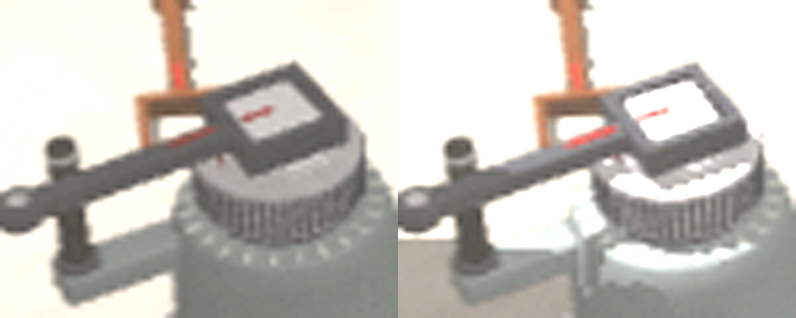

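View pics/zt16.png

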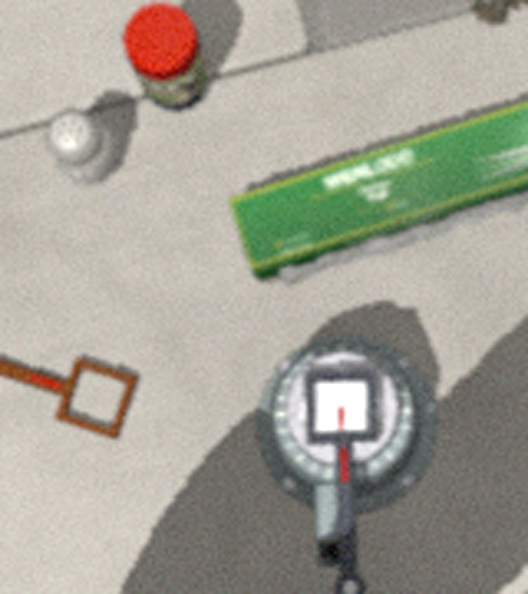

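```bash
python3 - <<'E'
from ov import *
for nm in("top16f","top10f"):
    im=cv2.imread(f"pics/{nm}.png")
    cv2.imwrite(f"pics/q_{nm}.png",cv2.convertScaleAbs(cv2.resize(im[258:338,265:325],None,fx=7,fy=7,interpolation=cv2.INTER_CUBIC),alpha=1.8))
g=cv2.imread("pics/top16f.png")
# hole (bright square top) centroid
h=g[258:290,280:308]; m=(h.min(2)>130).astype(np.uint8); n,l,s,c=cv2.connectedComponentsWithStats(m); print(s,c+[280,258])
E
```

```text
[[  0   0  28  32 578]
 [  7   0  11   2  14]
 [  0   7   3  19  32]
 [  6   8  15  15 201]
 [ 18   8  10  22  40]
 [  3  27   8   5  28]
 [  0  30   2   1   2]
 [ 27  30   1   1   1]] [[294.08650519 272.97231834]
 [291.57142857 258.35714286]
 [280.5        274.78125   ]
 [292.93034826 272.4278607 ]
 [303.575      280.5       ]
 [287.35714286 286.64285714]
 [280.5        288.        ]
 [307.         288.        ]]
```

View pics/q_top16f.png

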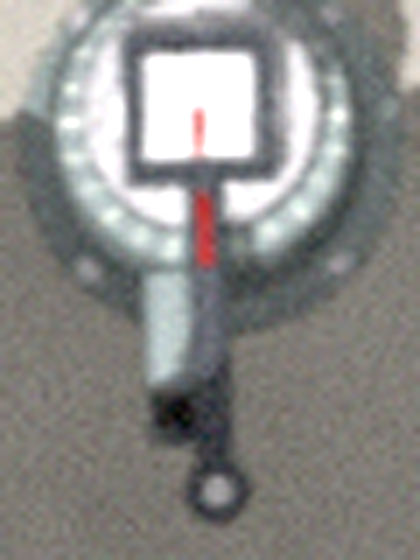

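```bash
python3 - <<'E'
from ov import *
H=onz("top",[[293.0,272.4]],.134)[0]; E=onz("top",[[295.6,327.5]],.130)[0]; P=onz("top",[[290.0,316.0]],.143)[0]
d=E-H; p=P-H; a=np.degrees(np.arctan2(d[1],d[0]))%360; b=np.degrees(np.arctan2(p[1],p[0]))%360
print(H,E,P,np.linalg.norm(d[:2]),a,b,np.linalg.norm(p[:2]))
u=d[:2]/np.linalg.norm(d[:2]); print("pin axis to arm line mm",1000*(p[0]*u[1]-p[1]*u[0]))
print("mill yaw",b-173.74,"key vs mill -x, deg",a-180-(b-173.74))
for n,px,z in(("jar",[[239,165]],.108),):pass
t0=cv2.imread("pics/top0.png"); t1=cv2.imread("pics/top16f.png")
for nm,(x,y,w,h),f in(("jar",(222,145,40,30),lambda c:(c[...,2].astype(int)-c[...,1]>60)),("shaker",(202,178,26,30),lambda c:(c.min(2)>125))):
    for t in(t0,t1):
        yy,xx=np.nonzero(f(t[y:y+h,x:x+w])); print(nm,len(xx),xx.mean()+x,yy.mean()+y)
E
```

```text
[ 0.50185247 -0.07472085  0.134     ] [ 0.39820719 -0.07926161  0.13      ] [ 0.41949713 -0.0692247   0.143     ] 0.10374469874208976 182.50856138345657 176.18191751429345 0.08253853783121894
pin axis to arm line mm 9.095459152520462
mill yaw 2.4419175142934364 key vs mill -x, deg 0.06664386916312992
jar 351 237.97150997150996 161.56980056980058
jar 373 238.0455764075067 161.7319034852547
shaker 4 210.75 192.25
shaker 46 210.47826086956522 191.43478260869566
```

```bash
python3 - <<'E'
from h import *
st(); print(ctrl.sign_off())
E
```

```text
t 17.8 p [ 0.5013 -0.3173  0.2439] jaw -90.1 tilt [-0.03  0.06] F [ 0.08 -0.58 -0.91] T [-0.01  -0.003  0.051] op 0.996 q [-0.74  0.1   1.77 -0.    1.27  0.84]
the job is handed in; nothing more can be done
None
```

The job is handed in at 17.8 s of the 72 s allowed; no verdict was reported. The key sits on the barrel with its arm at the stop pin, and the lock ring is tight.

**What I did**
- **Fitting:** I picked up the dark key and lowered it fully onto the square with its arm over the red mark.
- **Swing:** I turned it about 19° clockwise until the force readings showed contact. The sideways force was about 5 N and the tool stopped moving, so I read the push on the pin as well below 20 N.
- **Tightening:** I turned the ring about 47° clockwise. The torque stayed near 0.1 N m while loose, then rose in line with the stated stiffness to 0.61 N m while turning, and 0.43 N m once stopped. That puts the wind-up at about 0.2 rad before I let go. I then backed the arm away.

**Last checks**
- **Key position:** The side view shows the key in the same place as before tightening. In the top view the arm lies about 0° from the mill's -x axis, give or take 1.5°.
- **Bystanders:** The jar and shaker have not visibly moved; the shaker's position is only rough because few of its pixels could be matched.

**Not confirmed or in disagreement**
- **Wind-up after release:** I did not measure this. I am relying on the stated spring-back to about 0.09 rad.
- **Arm-to-pin distance:** The top view gives 9 mm, where contact should be 11 mm. I put this down to the camera calibration, because the force readings showed contact.
- **Camera agreement:** The two cameras differed by a few mm in places, so I placed the key by comparing positions within one view.

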